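# Stopper the open bottle with the bar tongs

## Task

With the sprung tongs that stand in the caddy, take the waisted stopper out of the rack, never touching it with your fingers, and press it gently but fully home into the open bottle, whose sprung well gives a little under the push. Then stand the tongs back in their caddy and let go; do not squeeze or push hard, and leave the other stoppers and the glasses where they are.

Things in the scene. Friction and masses are not known exactly. Their poses are not given: they have to be found in the camera images.
- tongs_grip (a point): Steel sprung tongs 155 mm tall, upright, jaws down in the caddy: a bow on top, two arms hinged under it. This point: centre line, half-way up the two black finger plates (outside of each arm, 20 mm wide, 32 tall), 43 mm below the bow's top. z up, y the line the arms close along. Over the plates 50 mm wide open, 40 mm when holding the stopper's waist, 38 mm shut.
- tongs_jaws (a point): Middle of the gap between the tongs' jaws, 108.5 mm below tongs_grip, same axes. Jaws V-shaped, 9 mm tall (4.5 mm above and below this point when shut), 20 mm wide along x; open they stand about 58 mm apart at the V bottoms, 47 mm at the V tips (71 mm over the outside); shut, the Vs take a round part of 16 mm and centre it.
- tongs_left (a joint): Angle of the left arm of the tongs; the right arm mirrors it. 0 rad = fully open, about 0.135 = jaws closed on the 16 mm waist, 0.165 = fully shut on nothing. Springs push the arms apart: about 5 N on each finger plate when open, 10 N with the jaws on the waist; every newton more on each plate puts about 0.25 N into the jaws. Tongs weigh 90 g.
- caddy: Black open-topped box fixed to the counter in which the tongs stand: 44 mm (x) by 98 mm (y), 60 mm tall, walls and floor 5 mm; inside 34 by 88 mm. Origin at the centre of its underside, z up. The tongs stand in it with their y along its y; tongs_jaws is then about 9 mm above the origin.
- stopper_mid (a point): Centre of the waisted stopper, bare metal, the only spool-shaped one in the rack, 54 mm tall, z up, 70-140 g. From its foot: shank 24 long, 12 mm wide at the foot, a swelling 18 wide 8 mm up, then 15; collar 28 across, 4 thick; waist 16 across, 16 tall; knob 22 across, 10 tall. This point is 3 mm above the collar's underside; the middle of the waist, where the jaws go, is 9 mm above this point.
- rack: Wooden block fixed to the counter, 60 mm (x) by 180 (y), 34 tall, origin at the centre of its underside; three square holes 21 mm wide in a row along its y, 58 mm apart, the middle one over the origin. Each holds a stopper by its collar: the waisted one, one with a ball on top, a pourer with a thin spout; which is where varies. Open the tongs along the rack's x so as to clear the neighbours.
- mouth (a point): Centre of the lip of the open bottle, 135 mm above the counter, z up: green glass, neck 31 mm across, bore 21 mm across, 38 deep. Three sprung rubber beads in the bore 12 mm below the lip snap over the shank's swelling: weight does not pass them, a push of some 5 to 10 N does. Fully home, the collar rests on the lip, stopper_mid 3 mm above this point. The bottle gives downwards: see open_well.
- open_well: Dark steel round well fixed to the counter, 92 mm across, 45 tall, origin at the centre of its underside. In it the open bottle (66 mm across) stands on a spring: it sinks under a push (2 N to start, then 0.7 N per mm, at most 18 mm, where it stops hard) and comes back up. A like well near it holds a bottle that already has its stopper, 165 mm tall in all.
- ball_stopper: Stopper with a ball (30 mm across) on top, 56 mm in all, loose in the rack; leave alone. Origin at the centre of its foot, 10 mm above the counter.
- pourer: Pourer with a thin spout, 73 mm in all, loose in the rack; leave alone. Origin at the centre of its foot, 10 mm above the counter.
- tumbler_a: Loose glass tumbler, upside down, 76 mm across and 85 mm tall; leave alone. Origin at its underside.
Things that resemble listed ones, but are neither listed nor needed, are in the scene too. Leave any purple look-alike of the open_well alone.

How it is judged:
On the way, in this order (a step that is already met when the one before it is completed fails the run):
1. the stopper is lifted clear of the rack in the jaws of the tongs (height (world z) of stopper_mid above 0.075 m and distance between stopper_mid and tongs_jaws below 0.025 m), for 0.2 s.
2. the stopper is fully home in the mouth of the open bottle (z of stopper_mid in the frame of mouth below 0.005 m and horizontal distance between stopper_mid and mouth below 0.004 m and angle between stopper_mid's own z axis and vertical below 0.1 rad), for 0.2 s.
At the end, for the whole second after the job is handed in: The waisted stopper is upright and fully home in the open bottle (collar within 2 mm of the lip, within 4 mm of the axis), and the tongs stand open in their caddy, jaws within 25 mm of its centre and within 10 mm of its floor, leaning less than 17 degrees; all at rest (all of step 2 and horizontal distance between tongs_jaws and caddy below 0.025 m and z of tongs_jaws in the frame of caddy below 0.02 m and angle between tongs_grip's own z axis and vertical below 0.3 rad and value of joint tongs_left below 0.03 rad and linear speed of each of tongs, stopper below 0.02 m/s); the robot touches nothing.
It fails at once if a finger touches the stopper (contact force between the fingers and stopper above 0.5 N).
It fails at once if the stopper bears on the bottle and its beads with more than 32 N (contact force between stopper and bottle above 32 N).
It fails at once if the tongs bear on the stopper with more than 50 N (contact force between tongs and stopper above 50 N).
It fails at once if another stopper or the loose tumbler is moved by more than 20 mm (distance of any of ball_stopper, pourer, tumbler_a from where it was at the start of the episode above 0.02 m).
It also fails if it takes over 70 s, if anything falls off the work surface, if the arm or the gripper's body presses on something with over 40 N, if the wrist force passes 120 N, or if a joint passes its speed limit or range.

## Robot

A 6-joint arm with a two-finger parallel gripper is mounted at the origin on the work surface. World frame = base frame: x ahead of the robot, y to its left, z up, the work surface at z = 0. Lengths are in m, angles in rad, forces in N, time in s.
With the tool pointing down it reaches from about 0.25 to 0.775 m from the base axis. Payload 8.9 kg.
Tool frame: the origin (TCP) lies at the very end of the fingers, on their centre line; the grasp point (between the pads) lies 19 mm behind it (robot.hold_point_z is the x of the grasp point in the tool frame, in m); x points along the fingers, y is the direction in which the jaws open and shut, and the axes are right-handed (so a half turn about x gives the same grasp; the last joint's range is limited). The gripper opens to 85 mm and grips with 20 to 120 N. Pads are 22 mm wide; open, the fingers measure 114 mm over their backs; the gripper's body (76 mm by 85 mm) begins 54 mm behind the grasp point. The pads swing forward as they close: fully open they stand 13 mm farther back than shut.
Start: joints at [-0.139, 0.291, -0.153, 1.127, 0, 1.431], TCP at [0.525, 0, 0.231] pointing down, gripper open.
Joint ranges: [-2.52, 2.52], [-0.91, 1.74], [-1.3, 1.37], [-1.96, 2.02], [-1.52, 1.47], [-3.14, 3.14]. Speed limits (rad/s): [2.22, 2.22, 2.79, 3.14, 3.14, 3.14].

## Interface

Orientations are given as a unit quaternion [x, y, z, w].
In Python, from station import telemetry, vision, job, robot gives the robot as it stands.
- The arm moves only by the tool servo_tool, never from a script. Its argument "steps" is a list of rows, each an object with "gripper": the opening, from -1 (shut) to 1 (fully open), so that 0 is half open; "travel": the shift along the tool's x, y, z scaled (see below), a list of three; "rot": the turn, a rotation vector about the tool's x, y, z scaled (see below), a list of three. A call has 1 to 5 rows; each row shifts and turns the pose as measured when the row begins, along the tool's axes as they then stand; what a row does not reach is not made up. The controller multiplies each number of a shift by 0.4 m and each number of a turn by 360 degrees. A row lasts 1/10 s, in which the tool goes at most 50 mm and 8.59 degrees, less where a joint would pass 70% of its speed; a pose out of reach is approached as far as the arm can. A call with a number of a shift or a turn outside -1 to 1 is refused whole. A call with a gripper value outside its range is refused whole. The fingers move at their own pace and stop on an object; "force" is the grip in N (left out, the last holds). Time passes only in rows, so rows that do not move let the fingers close. It gives the time, the measured TCP pose, the force and the opening at its end, in the units of the state.
- telemetry.read_state(): the state, without advancing time (a new reading comes with each control period).
- vision.snapshot(name): name is "scene" or "side" or "wrist"; returns the picture (480x640x3 uint8, red, green, blue); there is no depth.
- vision.get_calibration(name): a dict with "mtx" (3x3 intrinsics, pixels), "R" (3x3) and "t" (3): a world point X has camera coordinates R X + t; the wrist camera has in their place "tool_from_camera" (4x4, takes a point from camera to tool coordinates, whose origin is the TCP and whose axes are the tool frame's). Camera axes: x right, y down, z forward; pixel columns grow to the right and rows downward; lengths in m; the calibration is good to about 2 mm. A picture is of the moment at which its call begins: read the wrist's pose just before it. get_calibration takes no time and is no camera call.
- job.hand_in(): hands the job in, once; it reports no verdict.
The state is a dict: "t": time; "q": joint angles; "qvel": joint speeds; "joint_torque": joint torques, N m; "position": TCP position; "eef_rot": TCP orientation; "ft_force": force on the tool from outside, world axes, zero at the start; "wrist_torque": the same for the moment, N m; "width": finger opening in m.
Only numpy, scipy, OpenCV 4.12 (cv2) and the standard library are available. Lean on these libraries where they do the work, as an engineer would, in place of code of your own. Each camera call takes 0.05 s, during which the arm holds its last target. There are 200 camera calls.

## Working session

There is one attempt and no reset: what is moved stays moved. The work goes in short steps, Python scripts to look and compute and a tool call to move; the robot and the scene stay as the last step left them, time stands still between calls to the robot, and variables do not carry over. Pictures are saved under pics/ and viewed, about 8 in all and at most 12, crops included, and the job is handed in when it is done.

Besides the shell and the picture viewer there is one more tool, called after "Request:" in YAML: its name, and indented under it one key for each argument. servo_tool: Moves the arm, as the interface text tells. Shifts and turns lie within -1 to 1; 1 stands for 0.4 m of shift or 360 degrees of turn. Its arguments: {"type":"object","properties":{"steps":{"type":"array","items":{"type":"object","properties":{"gripper":{"type":"number"},"travel":{"type":"array","items":{"type":"number","minimum":-1,"maximum":1}},"rot":{"type":"array","items":{"type":"number","minimum":-1,"maximum":1}}}}},"force":{"type":"number"}},"required":["steps"]}

```bash
mkdir -p pics; ls
cat > h.py <<'E'
import numpy as np, cv2
from station import telemetry, vision, job, robot
from scipy.spatial.transform import Rotation as Ro
def snap(n,f):
    s=telemetry.read_state(); im=vision.snapshot(n); cv2.imwrite(f'pics/{f}.png',im[:,:,::-1]); return s
E
python3 - <<'E'
from h import *
print(telemetry.read_state()); print(robot.hold_point_z)
for n in('scene','side','wrist'):
    snap(n,n+'0'); print(n,vision.get_calibration(n))
E
```

```text
pics
{'t': 0.0, 'q': array([-1.39312642e-01,  2.91263310e-01, -1.54097435e-01,  1.12667038e+00,
       -3.19537687e-05,  1.43152103e+00]), 'qvel': array([ 0.00018679, -0.00081915,  0.00121812,  0.00126214,  0.00052103,
        0.00024419]), 'joint_torque': array([-3.46096487e-03, -5.37150800e+01,  3.31364536e+01,  1.60375424e-02,
       -3.39078597e-04,  1.08972756e-05]), 'position': array([5.24589544e-01, 4.42872342e-05, 2.30751885e-01]), 'eef_rot': array([ 0.49973737,  0.50033234, -0.5002811 ,  0.4996488 ]), 'ft_force': array([ 0.57555308,  0.11719899, -0.03212513]), 'wrist_torque': array([ 0.04086935, -0.01766343, -0.01900541]), 'width': 0.08540265276001863}
-0.0187
scene {'mtx': array([[451.55316294,   0.        , 317.36615975],
       [  0.        , 451.55316294, 249.81028348],
       [  0.        ,   0.        ,   1.        ]]), 'R': array([[ 0.04599462,  0.99878625,  0.01762174],
       [ 0.64409373, -0.01616779, -0.7647757 ],
       [-0.76356255,  0.04652562, -0.64405559]]), 't': array([ 0.00918814, -0.27562489,  1.43952732])}
side {'mtx': array([[603.62722328,   0.        , 
[... 153 characters left out ...]
746, -0.01862183],
       [-0.27488666, -0.53134288, -0.80131895],
       [ 0.34037593,  0.72567422, -0.59794746]]), 't': array([-0.5246403 ,  0.21989415,  1.05671644])}
wrist {'mtx': array([[389.43023471,   0.        , 314.67787405],
       [  0.        , 389.43023471, 241.67289124],
       [  0.        ,   0.        ,   1.        ]]), 'tool_from_camera': array([[ 1.38890281e-04, -2.73995326e-01,  9.61731013e-01,
        -1.43083909e-01],
       [ 9.99999291e-01, -1.09934660e-03, -4.57618613e-04,
         1.09946861e-03],
       [ 1.18266108e-03,  9.61730395e-01,  2.73994980e-01,
        -7.08050699e-02],
       [ 0.00000000e+00,  0.00000000e+00,  0.00000000e+00,
         1.00000000e+00]])}
```

View pics/scene0.png

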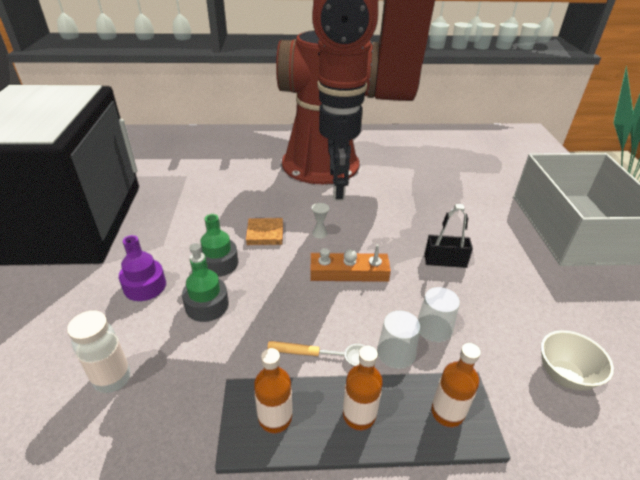

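View pics/side0.png

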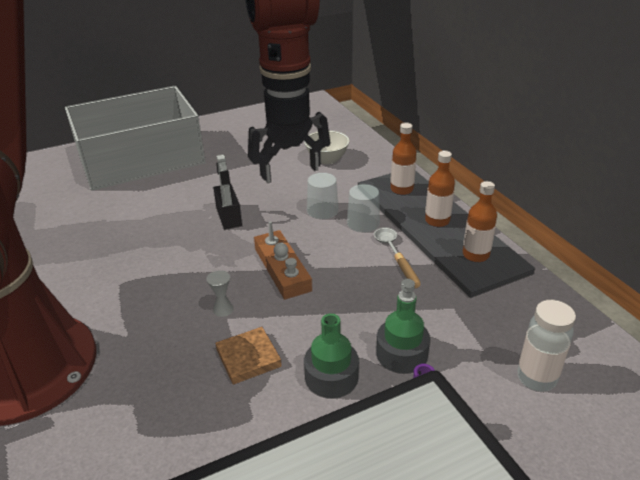

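Scene view: open bottle lip ≈(212,219), stoppered green bottle (197,250), purple look-alike (132,242). Rack stoppers at (325,256), ball (350,256) and pourer (376,256). Tongs in caddy (448,250). Side view: open bottle (331,322), rack (283,262), tongs (226,190). Next I'll enlarge these.

Run:
```python
from h import *
a=cv2.imread('pics/scene0.png');b=cv2.imread('pics/side0.png')
def c(im,x,y,w=66,h=75,k=4): return cv2.resize(im[y:y+h,x:x+w],None,fx=k,fy=k,interpolation=cv2.INTER_CUBIC)
# each tile 66x75 px x4 = 264x300
T=[[(a,318,220),(a,415,200),(a,185,205)],[(b,250,220),(b,195,150),(b,300,305)]]
cv2.imwrite('pics/m1.png',np.vstack([np.hstack([c(*t) for t in r]) for r in T]))
```

```text
(no output)
```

View pics/m1.png

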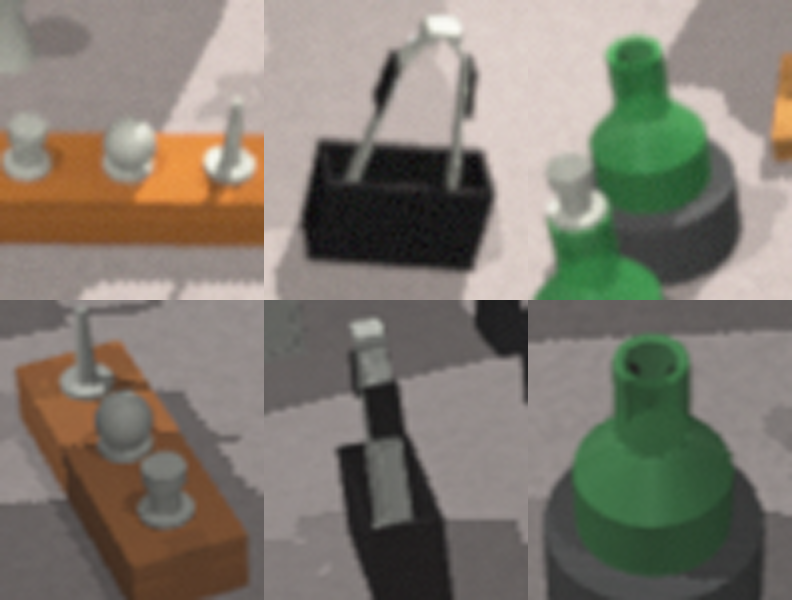

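```bash
cat >> h.py <<'E'
def ray(n,p,st=None):
    k=vision.get_calibration(n); d=np.linalg.solve(k['mtx'],[p[0],p[1],1.])
    if n=='wrist':
        R=Ro.from_quat(st['eef_rot']).as_matrix(); M=k['tool_from_camera']
        return st['position']+R@M[:3,3], R@M[:3,:3]@d
    return -k['R'].T@k['t'], k['R'].T@d
def tri(*rs):
    A=0;b=0
    for o,d in rs:
        d=d/np.linalg.norm(d); P=np.eye(3)-np.outer(d,d); A=A+P; b=b+P@o
    x=np.linalg.solve(A,b); return x,[1e3*np.linalg.norm(np.cross(x-o,d/np.linalg.norm(d))) for o,d in rs]
def atz(r,z): o,d=r; return o+d*(z-o[2])/d[2]
E
python3 - <<'E'
from h import *
np.set_printoptions(precision=4,suppress=True)
for n,s,e in [('knobtop',(325,249.8),(291.25,260.5)),('collar',(324.8,260),(291.5,271.75)),('bowtop',(459.5,206),(221.5,156.25)),('lip',(211.5,217.5),(331.25,320)),('pourcol',(375.25,260.75),(271.75,240))]:
    print(n,*tri(ray('scene',s),ray('side',e)), atz(ray('scene',s),.135 if n=='lip' else .038))
f=lambda x,y,z:atz(ray('scene',(415+(x-264)/4,200+y/4)),z)
for a in [(305,258,0),(472,268,0),(320,142,.06),(486,152,.06),(492,190,.06),(307,180,.06),(386,80,.125),(470,88,.125)]: print(a,f(*a))
g=lambda x,y,z:atz(ray('side',(195+(x-264)/4,150+(y-300)/4)),z)
for a in [(337,450,.06),(392,440,.06),(444,517,.06)]: print(a,g(*a))
# rack top edges
r=lambda x,y,z:atz(ray('scene',(318+x/4,220+y/4)),z)
for a in [(0,210,.034),(264,210,.034),(0,244,0),(264,240,0)]: print(a,r(*a))
E
```

```text
knobtop [ 0.5082 -0.0178  0.0664] [np.float64(1.6091601240713154), np.float64(1.6091601240713607)] [ 0.4727 -0.0138  0.038 ]
collar [ 0.5081 -0.0169  0.0367] [np.float64(0.8797725665221111), np.float64(0.8797725665221425)] [ 0.5086 -0.0164  0.038 ]
bowtop [0.4762 0.2768 0.16  ] [np.float64(0.13402040578561428), np.float64(0.1340204057855495)] [0.3009 0.355  0.038 ]
lip [ 0.4729 -0.2641  0.1342] [np.float64(1.1026298406198747), np.float64(1.102629840619789)] [ 0.4728 -0.2632  0.135 ]
pourcol [0.5131 0.0983 0.0368] [np.float64(0.33075070085510727), np.float64(0.33075070085500285)] [0.5141 0.0983 0.038 ]
(305, 258, 0) [0.488  0.2261 0.    ]
(472, 268, 0) [0.4995 0.3239 0.    ]
(320, 142, 0.06) [0.4526 0.2328 0.06  ]
(486, 152, 0.06) [0.4643 0.3288 0.06  ]
(492, 190, 0.06) [0.499  0.3216 0.06  ]
(307, 180, 0.06) [0.4874 0.2169 0.06  ]
(386, 80, 0.125) [0.4797 0.2519 0.125 ]
(470, 88, 0.125) [0.4882 0.2968 0.125 ]
(337, 450, 0.06) [0.4587 0.3224 0.06  ]
(392, 440, 0.06) [0.4909 0.3181 0.06  ]
(444, 517, 0.06) [0.4901 0.2256 0.06  ]
(0, 210, 0.034) [ 0.5454 -0.0335  0.034 ]
(264, 210, 0.034) [0.5494 0.1131 0.034 ]
(0, 244, 0) [ 0.5373 -0.0325  0.    ]
(264, 240, 0) [0.5382 0.1188 0.    ]
```

```bash
cat >> h.py <<'E'
np.set_printoptions(precision=4,suppress=True)
def go(hold,yaw=None,tip=False):
    """hold = grasp-point goal; yaw(deg) of tool y axis from world +y (either sense). prints scaled tool-frame move"""
    s=telemetry.read_state(); R=Ro.from_quat(s['eef_rot']).as_matrix()
    y=R[:,1]
    if yaw is None: Rg=R
    else:
        a=np.radians(yaw); yd=np.array([-np.sin(a),np.cos(a),0]); 
        if yd@y<0: yd=-yd
        Rg=np.column_stack([[0,0,-1.],yd,np.cross([0,0,-1.],yd)])
    tcp=np.array(hold)-Rg@[robot.hold_point_z if not tip else 0,0,0]
    d=tcp-s['position']
    print('t',round(s['t'],2),'pos',s['position'],'q',s['q'],'w',s['width'],'F',s['ft_force'])
    print('R',R.round(3).tolist()); print('world d',d,'travel',R.T@d/.4,'rot',Ro.from_matrix(R.T@Rg).as_rotvec()/(2*np.pi))
E
python3 -c "
from h import *
go([.476,.276,.27],-7)"
```

```text
t 0.15 pos [0.5247 0.     0.2309] q [-0.1393  0.2911 -0.1539  1.1267 -0.      1.4315] w 0.08510528733801018 F [ 0.3037 -0.4852 -0.0479]
R [[-0.001, 1.0, 0.0], [0.0, 0.0, -1.0], [-1.0, -0.001, -0.0]]
world d [-0.0487  0.276   0.0204] travel [-0.0508 -0.1218 -0.6899] rot [-0.2306 -0.0001  0.0001]
```

Request:
servo_tool:
  steps:
    - {"gripper": 1, "travel": [-0.01, -0.02, -0.12], "rot": [0, 0, 0]}
    - {"gripper": 1, "travel": [-0.01, -0.02, -0.12], "rot": [0, 0, 0]}
    - {"gripper": 1, "travel": [-0.01, -0.02, -0.12], "rot": [0, 0, 0]}
    - {"gripper": 1, "travel": [-0.01, -0.02, -0.12], "rot": [0, 0, 0]}
    - {"gripper": 1, "travel": [-0.01, -0.02, -0.12], "rot": [0, 0, 0]}

```text
t: 0.65
position: [0.4852, 0.2414, 0.2496]
eef_rot: [-0.502, -0.497, 0.504, -0.497]
ft_force: [2.1, -0.1, -0.4]
width: 0.0854
```

Request:
servo_tool:
  steps:
    - {"gripper": 1, "travel": [0, 0, 0], "rot": [-0.023, 0, 0]}
    - {"gripper": 1, "travel": [0, 0, 0], "rot": [-0.023, 0, 0]}
    - {"gripper": 1, "travel": [0, 0, 0], "rot": [-0.023, 0, 0]}
    - {"gripper": 1, "travel": [0, 0, 0], "rot": [-0.023, 0, 0]}
    - {"gripper": 1, "travel": [0, 0, 0], "rot": [-0.023, 0, 0]}

```text
t: 1.15
position: [0.4821, 0.2493, 0.2487]
eef_rot: [0.286, 0.648, -0.287, 0.645]
ft_force: [1.0, -0.5, 0.4]
width: 0.0852
```

Request:
servo_tool:
  steps:
    - {"gripper": 1, "travel": [0, 0, 0], "rot": [-0.023, 0, 0]}
    - {"gripper": 1, "travel": [0, 0, 0], "rot": [-0.023, 0, 0]}
    - {"gripper": 1, "travel": [0, 0, 0], "rot": [-0.023, 0, 0]}
    - {"gripper": 1, "travel": [0, 0, 0], "rot": [-0.023, 0, 0]}
    - {"gripper": 1, "travel": [0, 0, 0], "rot": [-0.023, 0, 0]}

```text
t: 1.65
position: [0.4811, 0.2492, 0.2472]
eef_rot: [0.029, 0.709, -0.031, 0.704]
ft_force: [0.6, -0.0, -1.2]
width: 0.0855
```

```bash
python3 -c "
from h import *
go([.476,.276,.29],-7)"
```

```text
t 1.65 pos [0.4811 0.2492 0.2472] q [ 0.3424  0.3212 -0.0682  1.1892  0.001   0.4271] w 0.08545727212584225 F [ 0.5946 -0.0445 -1.1974]
R [[-0.008, 0.085, 0.996], [-0.002, 0.996, -0.085], [-1.0, -0.002, -0.007]]
world d [-0.0051  0.0268  0.0241] travel [-0.0602  0.0655 -0.0188] rot [ 0.006  -0.0012  0.0004]
```

Request:
servo_tool:
  steps:
    - {"gripper": 1, "travel": [-0.06, 0.065, -0.02], "rot": [0.006, -0.001, 0]}
    - {"gripper": 1, "travel": [0, 0, 0], "rot": [0, 0, 0]}

```text
t: 1.85
position: [0.475, 0.2758, 0.271]
eef_rot: [0.04, 0.707, -0.042, 0.705]
ft_force: [0.5, -0.1, 0.1]
width: 0.0855
```

```bash
python3 -c "
from h import *
go([.476,.276,.1175],-7)
snap('wrist','w1');snap('scene','s1')"
```

```text
t 1.85 pos [0.475  0.2758 0.271 ] q [ 0.3939  0.3235 -0.0027  1.2488 -0.0017  0.5102] w 0.08546006910806148 F [ 0.4877 -0.0753  0.0506]
R [[-0.003, 0.116, 0.993], [-0.003, 0.993, -0.116], [-1.0, -0.004, -0.003]]
world d [ 0.001   0.0002 -0.1722] travel [0.4305 0.0023 0.0035] rot [ 0.0009 -0.0004  0.0006]
```

View pics/w1.png

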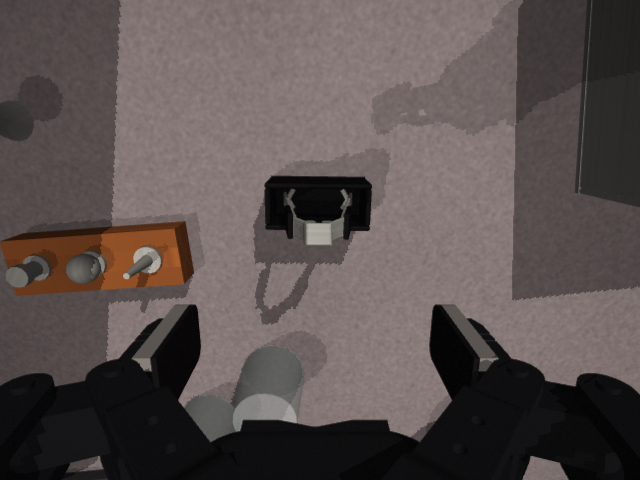

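The wrist view shows the caddy square with the image, so the yaw is right. The bow top is at ≈(318,233), centred between the plates at (290,222) and (349,222).

```bash
python3 -c "
from h import *
s=telemetry.read_state()
print(atz(ray('wrist',(318,232),s),.1605), atz(ray('wrist',(318,178),s),.06),atz(ray('wrist',(265.5,178),s),.06),atz(ray('wrist',(371,178),s),.06))
print('rack corners',atz(ray('wrist',(5,241),s),.034),atz(ray('wrist',(184,223),s),.034))
print('collars',atz(ray('wrist',(36,268),s),.038),atz(ray('wrist',(149,261),s),.038))
"
```

```text
[0.4703 0.277  0.1605] [0.4459 0.2801 0.06  ] [0.4405 0.2333 0.06  ] [0.4515 0.3273 0.06  ]
rack corners [ 0.4749 -0.0419  0.034 ] [0.4775 0.1422 0.034 ]
collars [ 0.5055 -0.0163  0.038 ] [0.5114 0.1002 0.038 ]
```

Request:
servo_tool:
  steps:
    - {"gripper": 1, "travel": [0.1, 0.002, -0.004], "rot": [0.001, 0, 0]}
    - {"gripper": 1, "travel": [0.1, 0, 0], "rot": [0, 0, 0]}
    - {"gripper": 1, "travel": [0.1, 0, 0], "rot": [0, 0, 0]}
    - {"gripper": 1, "travel": [0.08, 0, 0], "rot": [0, 0, 0]}
    - {"gripper": 1, "travel": [0.0, 0, 0], "rot": [0, 0, 0]}

```text
t: 2.45
position: [0.4713, 0.2706, 0.1095]
eef_rot: [0.042, 0.708, -0.047, 0.703]
ft_force: [-0.7, -0.3, 0.4]
width: 0.0856
```

```bash
python3 -c "
from h import *
go([.4735,.2765,.1145],-7)
snap('wrist','w2');snap('scene','s2');snap('side','d2')
a=cv2.imread('pics/w2.png')[150:350,180:460];b=cv2.imread('pics/s2.png')[190:280,400:500];c=cv2.imread('pics/d2.png')[130:240,170:280]
r=lambda i,w,h:cv2.resize(i,(w,h),interpolation=cv2.INTER_CUBIC)
cv2.imwrite('pics/m2.png',np.hstack([r(a,420,300),r(b,333,300)]))
"
```

```text
t 2.45 pos [0.4713 0.2706 0.1095] q [ 0.3889  0.431  -0.2859  0.8636 -0.0038  0.5141] w 0.08556955159178505 F [-0.69   -0.255   0.3792]
R [[-0.008, 0.125, 0.992], [-0.007, 0.992, -0.125], [-1.0, -0.008, -0.007]]
world d [ 0.0022  0.0059 -0.0137] travel [0.0341 0.0157 0.0039] rot [-0.0005 -0.001   0.0013]
```

View pics/m2.png

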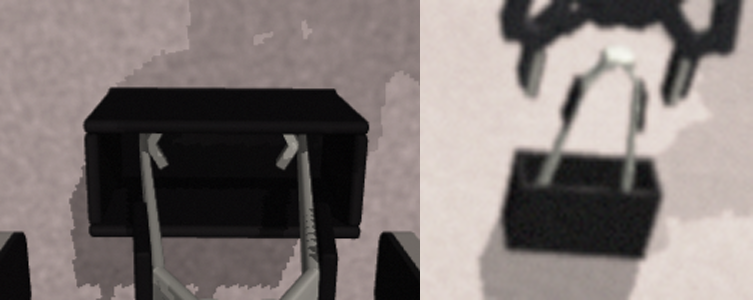

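```bash
python3 -c "
from h import *
s=telemetry.read_state()
P=lambda x,y,z:print((x,y,z),atz(ray('wrist',(180+x/1.5,150+y/1.5),s),z))
for a in [(135,215,.13),(337,215,.13),(135,215,.115),(337,215,.115),(157,152,.0135),(287,152,.0135),(88,130,.06),(368,130,.06),(88,232,.06),(360,232,.06)]: P(*a)
"
```

```text
(135, 215, 0.13) [0.4601 0.2596 0.13  ]
(337, 215, 0.13) [0.4661 0.3071 0.13  ]
(135, 215, 0.115) [0.4664 0.2569 0.115 ]
(337, 215, 0.115) [0.473  0.3099 0.115 ]
(157, 152, 0.0135) [0.4804 0.2529 0.0135]
(287, 152, 0.0135) [0.4875 0.3094 0.0135]
(88, 130, 0.06) [0.4553 0.2357 0.06  ]
(368, 130, 0.06) [0.4676 0.3332 0.06  ]
(88, 232, 0.06) [0.4939 0.2287 0.06  ]
(360, 232, 0.06) [0.5064 0.3284 0.06  ]
```

```bash
python3 -c "
from h import *
go([.4755,.279,.1145],-7)
s=telemetry.read_state();s['position']=np.array([.4713,.2706,.1095])
s['eef_rot']=np.array([0.042, 0.708, -0.047, 0.703])
P=lambda x,y,z:print((x,y,z),atz(ray('wrist',(180+x/1.5,150+y/1.5),s),z))
for a in [(135,215,.13),(337,215,.13),(157,152,.0135),(287,152,.0135),(88,130,.06),(368,130,.06),(88,232,.06),(360,232,.06)]: P(*a)
"
```

```text
t 2.6 pos [0.475  0.2725 0.1148] q [ 0.3894  0.426  -0.278   0.8677 -0.0036  0.5142] w 0.08540085556952182 F [0.4356 0.6707 0.5355]
R [[0.001, 0.125, 0.992], [-0.004, 0.992, -0.125], [-1.0, -0.004, 0.001]]
world d [ 0.0005  0.0065 -0.019 ] travel [ 0.0476  0.0166 -0.0009] rot [-0.0004  0.0002  0.0006]
(135, 215, 0.13) [0.4544 0.2588 0.13  ]
(337, 215, 0.13) [0.4601 0.3043 0.13  ]
(157, 152, 0.0135) [0.4743 0.2514 0.0135]
(287, 152, 0.0135) [0.4812 0.3066 0.0135]
(88, 130, 0.06) [0.4499 0.2349 0.06  ]
(368, 130, 0.06) [0.4619 0.3298 0.06  ]
(88, 232, 0.06) [0.4873 0.2281 0.06  ]
(360, 232, 0.06) [0.4994 0.325  0.06  ]
```

Request:
servo_tool:
  steps:
    - {"gripper": 1, "travel": [0.0, 0.017, 0], "rot": [0, 0, 0]}
    - {"gripper": 1, "travel": [0, 0, 0], "rot": [0, 0, 0]}
    - {"gripper": 1, "travel": [0.025, 0, 0], "rot": [0, 0, 0]}
    - {"gripper": 1, "travel": [0.023, 0, 0], "rot": [0, 0, 0]}
    - {"gripper": 1, "travel": [0.0, 0, 0], "rot": [0, 0, 0]}

```text
t: 3.1
position: [0.48, 0.2815, 0.0998]
eef_rot: [0.044, 0.702, -0.044, 0.709]
ft_force: [-0.5, -0.4, 0.3]
width: 0.0857
```

```bash
python3 -c "
from h import *
go([.4755,.279,.1145],-7)
s=snap('wrist','w3');go([.4755,.279,.1145],-7)
cv2.imwrite('pics/w3c.png',cv2.imread('pics/w3.png')[120:420,120:520])"
```

```text
t 3.1 pos [0.48   0.2815 0.0998] q [ 0.4011  0.4493 -0.2849  0.8274 -0.0036  0.5257] w 0.08566981393181396 F [-0.5111 -0.3574  0.2594]
R [[0.01, 0.124, 0.992], [0.0, 0.992, -0.124], [-1.0, 0.001, 0.01]]
world d [-0.0045 -0.0025 -0.004 ] travel [ 0.01   -0.0075 -0.0104] rot [-0.0004  0.0015 -0.0002]
t 3.15 pos [0.4801 0.2815 0.1003] q [ 0.4011  0.4489 -0.2843  0.8282 -0.0036  0.5258] w 0.08522392202192428 F [0.5942 0.057  0.2155]
R [[0.01, 0.124, 0.992], [0.0, 0.992, -0.124], [-1.0, 0.002, 0.01]]
world d [-0.0046 -0.0025 -0.0045] travel [ 0.0111 -0.0077 -0.0108] rot [-0.0004  0.0016 -0.0003]
```

View pics/w3c.png

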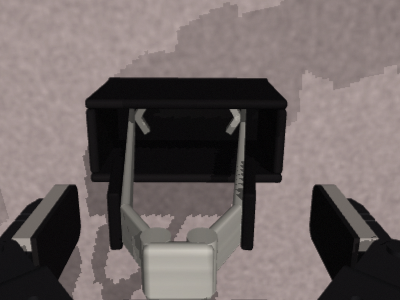

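```bash
python3 -c "
from h import *
a=cv2.imread('pics/w3.png',0); print(a[350:480:3,300])
s=telemetry.read_state()
for r in (362,420,430,440): print(r,atz(ray('wrist',(300,r),s),.1605))"
```

```text
[142 145 142 147  89 146 173 191 178 167 168 170 173 172 165 164 166 168
 170 169 167 168 169 115  93  20  18  17  15  18  19  18  18  17  19  17
  17  18  19  17  18  17  18  18]
362 [0.4645 0.281  0.1605]
420 [0.4813 0.2787 0.1605]
430 [0.4843 0.2783 0.1605]
440 [0.4875 0.2778 0.1605]
```

Request:
servo_tool:
  steps:
    - {"gripper": 1, "travel": [0.005, -0.008, -0.013], "rot": [0, 0.0015, 0]}
    - {"gripper": 1, "travel": [0.004, 0, 0], "rot": [0, 0, 0]}
    - {"gripper": 1, "travel": [0, 0, 0], "rot": [0, 0, 0]}

```text
t: 3.45
position: [0.4738, 0.2786, 0.0962]
eef_rot: [0.045, 0.706, -0.044, 0.705]
ft_force: [1.3, -0.0, -0.8]
width: 0.0853
```

```bash
python3 -c "
from h import *
go([.4745,.279,.1145],-7)"
```

```text
t 3.45 pos [0.4738 0.2786 0.0962] q [ 0.3975  0.4485 -0.2975  0.8251  0.0015  0.5223] w 0.0853268000468942 F [ 1.2578 -0.0496 -0.7762]
R [[-0.001, 0.124, 0.992], [0.001, 0.992, -0.124], [-1.0, 0.001, -0.001]]
world d [ 0.0007  0.0004 -0.0004] travel [0.001  0.0013 0.0016] rot [-0.0004 -0.0002 -0.0002]
```

Request:
servo_tool:
  steps:
    - {"gripper": 0.13, "travel": [0, 0, 0], "rot": [0, 0, 0]}
    - {"gripper": 0.13, "travel": [0, 0, 0], "rot": [0, 0, 0]}
    - {"gripper": 0.13, "travel": [0, 0, 0], "rot": [0, 0, 0]}
    - {"gripper": 0.13, "travel": [0, 0, 0], "rot": [0, 0, 0]}
    - {"gripper": 0.13, "travel": [0, 0, 0], "rot": [0, 0, 0]}
  force: 25

```text
t: 3.95
position: [0.4746, 0.2788, 0.097]
eef_rot: [0.045, 0.705, -0.043, 0.706]
ft_force: [-0.8, -0.4, -0.7]
width: 0.0486
```

Request:
servo_tool:
  steps:
    - {"gripper": 0.13, "travel": [0, 0, 0], "rot": [0, 0, 0]}
    - {"gripper": 0.13, "travel": [0, 0, 0], "rot": [0, 0, 0]}
    - {"gripper": 0.13, "travel": [0, 0, 0], "rot": [0, 0, 0]}
    - {"gripper": 0.13, "travel": [0, 0, 0], "rot": [0, 0, 0]}

```text
t: 4.35
position: [0.4745, 0.2788, 0.097]
eef_rot: [0.045, 0.706, -0.043, 0.706]
ft_force: [-0.5, 0.4, 0.4]
width: 0.0484
```

Request:
servo_tool:
  steps:
    - {"gripper": 0.1, "travel": [0, 0, 0], "rot": [0, 0, 0]}
    - {"gripper": 0.1, "travel": [0, 0, 0], "rot": [0, 0, 0]}
    - {"gripper": 0.1, "travel": [-0.03, 0, 0], "rot": [0, 0, 0]}
    - {"gripper": 0.1, "travel": [-0.04, 0, 0], "rot": [0, 0, 0]}
    - {"gripper": 0.1, "travel": [-0.04, 0, 0], "rot": [0, 0, 0]}

```text
t: 4.85
position: [0.4727, 0.278, 0.1414]
eef_rot: [0.044, 0.707, -0.044, 0.704]
ft_force: [-0.4, 1.1, -0.4]
width: 0.0473
```

Request:
servo_tool:
  steps:
    - {"gripper": 0.1, "travel": [-0.05, 0, 0], "rot": [0, 0, 0]}
    - {"gripper": 0.1, "travel": [-0.05, 0, 0], "rot": [0, 0, 0]}
    - {"gripper": 0.1, "travel": [-0.05, 0, 0], "rot": [0, 0, 0]}
    - {"gripper": 0.1, "travel": [-0.05, 0, 0], "rot": [0, 0, 0]}
    - {"gripper": 0.1, "travel": [-0.02, 0, 0], "rot": [0, 0, 0]}

```text
t: 5.35
position: [0.4727, 0.2774, 0.2375]
eef_rot: [0.044, 0.706, -0.044, 0.705]
ft_force: [0.5, -0.1, -1.7]
width: 0.0472
```

```bash
python3 -c "
from h import *
go([.51,-.0167,.27],92)
s=snap('wrist','w4');print(s['position'],s['eef_rot']);snap('side','d4');snap('scene','s4')
a=cv2.imread('pics/w4.png')[100:460,150:490]; b=cv2.imread('pics/d4.png')[40:240,150:300];c=cv2.imread('pics/s4.png')[100:300,390:510]
r=lambda i,w,h:cv2.resize(i,(w,h),interpolation=cv2.INTER_CUBIC)
cv2.imwrite('pics/m4.png',np.hstack([a,r(b,270,360)]))"
```

```text
t 5.35 pos [0.4727 0.2774 0.2375] q [ 0.397   0.3328 -0.0772  1.1624  0.0007  0.522 ] w 0.047248670870295335 F [ 0.4501 -0.1398 -1.6911]
R [[-0.002, 0.125, 0.992], [0.0, 0.992, -0.125], [-1.0, -0.0, -0.002]]
world d [ 0.0373 -0.2941  0.0138] travel [-0.0346 -0.718   0.1842] rot [ 0.2245 -0.0002  0.0002]
[0.4727 0.2774 0.2375] [ 0.0441  0.7063 -0.0442  0.7051]
```

View pics/m4.png

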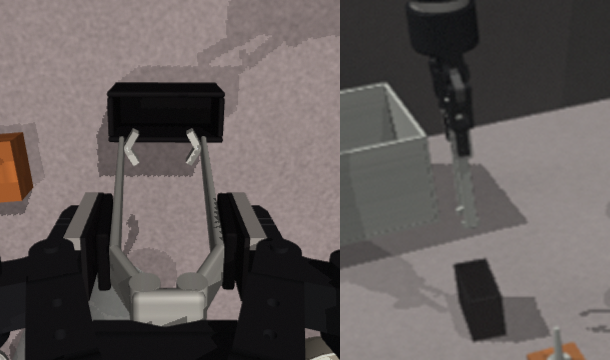

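Request:
servo_tool:
  steps:
    - {"gripper": 0.1, "travel": [0, -0.08, 0.02], "rot": [0.015, 0, 0]}
    - {"gripper": 0.1, "travel": [0, -0.09, 0.03], "rot": [0, 0, 0]}
    - {"gripper": 0.1, "travel": [0, -0.09, 0.03], "rot": [0, 0, 0]}
    - {"gripper": 0.1, "travel": [0, -0.09, 0.03], "rot": [0, 0, 0]}
    - {"gripper": 0.1, "travel": [0, -0.09, 0.03], "rot": [0, 0, 0]}

```text
t: 6.0
position: [0.4881, 0.0912, 0.2287]
eef_rot: [0.075, 0.707, -0.077, 0.699]
ft_force: [0.1, -1.1, -1.0]
width: 0.0469
```

Request:
servo_tool:
  steps:
    - {"gripper": 0.1, "travel": [0, -0.09, 0.03], "rot": [0, 0, 0]}
    - {"gripper": 0.1, "travel": [0, -0.06, 0.02], "rot": [0, 0, 0]}
    - {"gripper": 0.1, "travel": [0, 0, 0], "rot": [0.02, 0, 0]}
    - {"gripper": 0.1, "travel": [0, 0, 0], "rot": [0.023, 0, 0]}
    - {"gripper": 0.1, "travel": [0, 0, 0], "rot": [0.023, 0, 0]}

```text
t: 6.5
position: [0.491, 0.0203, 0.2221]
eef_rot: [0.221, 0.678, -0.228, 0.663]
ft_force: [-0.2, -0.4, -1.3]
width: 0.0471
```

Request:
servo_tool:
  steps:
    - {"gripper": 0.1, "travel": [0, 0, 0], "rot": [0.023, 0, 0]}
    - {"gripper": 0.1, "travel": [0, 0, 0], "rot": [0.023, 0, 0]}
    - {"gripper": 0.1, "travel": [0, 0, 0], "rot": [0.023, 0, 0]}
    - {"gripper": 0.1, "travel": [0, 0, 0], "rot": [0.023, 0, 0]}
    - {"gripper": 0.1, "travel": [0, 0, 0], "rot": [0.015, 0, 0]}

```text
t: 7.0
position: [0.4867, 0.0201, 0.2152]
eef_rot: [0.433, 0.562, -0.449, 0.543]
ft_force: [-0.1, 0.2, -0.7]
width: 0.0469
```

```bash
python3 -c "
from h import *
go([.508,-.0167,.235],-92)"
```

```text
t 7.0 pos [0.4867 0.0201 0.2152] q [-0.106   0.2587 -0.2415  1.1056 -0.0044  1.2404] w 0.04693279463419051 F [-0.0575  0.2289 -0.678 ]
R [[-0.035, 0.974, 0.223], [-0.001, 0.223, -0.975], [-0.999, -0.035, -0.007]]
world d [ 0.0213 -0.0368  0.0011] travel [-0.0046  0.0314  0.1015] rot [ 0.0413 -0.0004  0.0056]
```

Request:
servo_tool:
  steps:
    - {"gripper": 0.1, "travel": [-0.003, 0.016, 0.05], "rot": [0, 0, 0.003]}
    - {"gripper": 0.1, "travel": [-0.003, 0.016, 0.05], "rot": [0, 0, 0.003]}
    - {"gripper": 0.1, "travel": [0, 0, 0], "rot": [0.02, 0, 0]}
    - {"gripper": 0.1, "travel": [0, 0, 0], "rot": [0.02, 0, 0]}
    - {"gripper": 0.1, "travel": [0, 0, 0], "rot": [0, 0, 0]}

```text
t: 7.5
position: [0.5046, -0.0168, 0.2102]
eef_rot: [0.51, 0.495, -0.509, 0.486]
ft_force: [0.1, -0.3, -0.4]
width: 0.0468
```

```bash
python3 -c "
from h import *
go([.508,-.0167,.235],-92)"
```

```text
t 7.5 pos [ 0.5046 -0.0168  0.2102] q [-0.1833  0.2737 -0.2342  1.0732  0.008   1.4256] w 0.046780244612956226 F [ 0.1434 -0.3003 -0.3577]
R [[-0.009, 0.999, -0.038], [0.01, -0.038, -0.999], [-1.0, -0.009, -0.009]]
world d [0.0034 0.0001 0.0061] travel [-0.0154  0.0084 -0.0007] rot [-0.0005 -0.0015  0.0014]
```

Request:
servo_tool:
  steps:
    - {"gripper": 0.1, "travel": [0, 0.008, 0], "rot": [0, -0.0015, 0.0014]}
    - {"gripper": 0.1, "travel": [0, 0, 0], "rot": [0, 0, 0]}
    - {"gripper": 0.1, "travel": [0, 0, 0], "rot": [0, 0, 0]}

```text
t: 7.8
position: [0.5068, -0.0165, 0.2084]
eef_rot: [-0.507, -0.493, 0.508, -0.492]
ft_force: [-0.7, -0.1, -0.9]
width: 0.0471
```

```bash
python3 -c "
from h import *
s=snap('wrist','w5');print(s['position'],s['eef_rot']);snap('side','d5')
a=cv2.imread('pics/w5.png')[130:370,195:435]
cv2.imwrite('pics/m5.png',cv2.resize(a,None,fx=2.5,fy=2.5,interpolation=cv2.INTER_CUBIC))
go([.508,-.0167,.235],-92)"
```

```text
[ 0.5068 -0.0165  0.2084] [-0.5066 -0.493   0.5082 -0.4919]
t 7.9 pos [ 0.507  -0.0166  0.2085] q [-0.1764  0.2734 -0.2389  1.0607 -0.0008  1.4251] w 0.047460069237210425 F [-0.3039 -0.1763 -0.84  ]
R [[-0.002, 1.0, -0.031], [-0.0, -0.031, -1.0], [-1.0, -0.002, 0.0]]
world d [ 0.001  -0.0001  0.0078] travel [-0.0194  0.0026  0.0003] rot [0.0007 0.0001 0.0004]
```

View pics/m5.png

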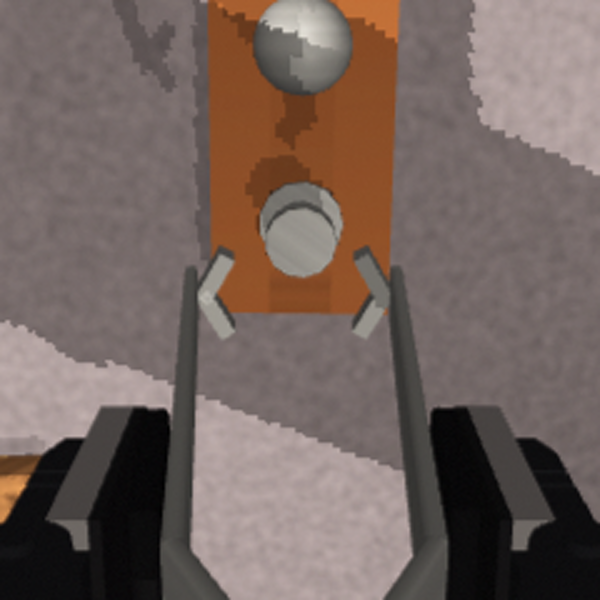

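```bash
python3 -c "
from h import *
s=telemetry.read_state();s['position']=np.array([0.5068,-0.0165,0.2084]);s['eef_rot']=np.array([-0.5066,-0.493,0.5082,-0.4919])
s['eef_rot']/=np.linalg.norm(s['eef_rot'])
print('knob',atz(ray('wrist',(315.4,226),s),.064),'collar',atz(ray('wrist',(315.4,218.8),s),.038))
z=.2084+.0187+.002-.1085
print('jaws',z,atz(ray('wrist',(313.8,248.4),s),z+.0045),atz(ray('wrist',(195+207/2.5,130+297/2.5),s),z+.0045),atz(ray('wrist',(195+388/2.5,130+297/2.5),s),z+.0045))
"
```

```text
knob [ 0.5079 -0.0153  0.064 ] collar [ 0.5079 -0.0155  0.038 ]
jaws 0.1206 [ 0.507  -0.0145  0.1251] [ 0.4852 -0.0141  0.1251] [ 0.5291 -0.0154  0.1251]
```

Request:
servo_tool:
  steps:
    - {"gripper": 0.1, "travel": [0.03, 0.002, 0.002], "rot": [0.0007, 0, 0]}
    - {"gripper": 0.1, "travel": [0.04, 0, 0], "rot": [0, 0, 0]}
    - {"gripper": 0.1, "travel": [0.03, 0, 0], "rot": [0, 0, 0]}
    - {"gripper": 0.1, "travel": [0, 0, 0], "rot": [0, 0, 0]}
    - {"gripper": 0.1, "travel": [0, 0, 0], "rot": [0, 0, 0]}

```text
t: 8.4
position: [0.5077, -0.0174, 0.1653]
eef_rot: [-0.508, -0.492, 0.509, -0.491]
ft_force: [-0.7, 0.1, -0.3]
width: 0.0468
```

```bash
python3 -c "
from h import *
go([.5078,-.0172,.134+.0187],-92)
s=snap('wrist','w6');print(s['position'],s['eef_rot']);snap('side','d6');snap('scene','s6')
r=lambda n,x,y,w,h,k:cv2.resize(cv2.imread('pics/%s.png'%n)[y:y+h,x:x+w],None,fx=k,fy=k,interpolation=cv2.INTER_CUBIC)
cv2.imwrite('pics/m6.png',np.hstack([r('w6',215,140,200,150,2),r('d6',250,200,80,60,5)]))
go([.5078,-.0172,.134+.0187],-92)"
```

```text
t 8.4 pos [ 0.5077 -0.0174  0.1653] q [-0.1777  0.3087 -0.3102  0.9539 -0.0008  1.4266] w 0.046814595193218074 F [-0.6578  0.0578 -0.2576]
R [[-0.002, 0.999, -0.034], [-0.0, -0.034, -0.999], [-1.0, -0.002, 0.0]]
world d [ 0.0001  0.0002 -0.0313] travel [ 0.0782  0.0005 -0.0005] rot [0.0002 0.0001 0.0003]
[ 0.5077 -0.0174  0.1653] [-0.5077 -0.492   0.5089 -0.4911]
t 8.55 pos [ 0.5081 -0.0174  0.1659] q [-0.1777  0.308  -0.3093  0.9543 -0.0007  1.4268] w 0.04672605408511202 F [-0.2769  0.5252 -0.3064]
R [[-0.001, 0.999, -0.034], [-0.001, -0.034, -0.999], [-1.0, -0.001, 0.001]]
world d [-0.0003  0.0002 -0.0319] travel [ 0.0798 -0.0007 -0.0006] rot [0.0002 0.0001 0.0001]
```

View pics/m6.png

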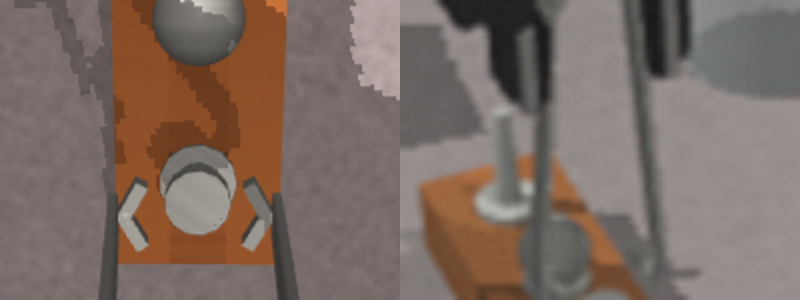

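```bash
python3 -c "
from h import *
s=telemetry.read_state();s['position']=np.array([0.5077,-0.0174,0.1653]);q=np.array([-0.5077,-0.492,0.5089,-0.4911]);s['eef_rot']=q/np.linalg.norm(q)
print('knob',atz(ray('wrist',(314,240.5),s),.064))
J=atz(ray('wrist',(215+122/2,140+213/2.),s),.0818),atz(ray('wrist',(215+267/2,140+214/2.),s),.0818)
print(J,(J[0]+J[1])/2)
# height of jaws from similarity: right V bottom seen in wrist & side
k=vision.get_calibration('side')
for z in (.07,.075,.08,.085):
  p=atz(ray('wrist',(215+267/2,140+214/2.),s),z); c=k['R']@p+k['t']; u=k['mtx']@(c/c[2]); print(z,u[:2])
a=cv2.imread('pics/d6.png'); cv2.imwrite('pics/d6c.png',cv2.resize(a[225:285,260:340],None,fx=8,fy=8,interpolation=cv2.INTER_CUBIC))
"
```

```text
knob [ 0.5081 -0.0154  0.064 ]
(array([ 0.4851, -0.0134,  0.0818]), array([ 0.5291, -0.0152,  0.0818])) [ 0.5071 -0.0143  0.0818]
0.07 [301.0167 255.5846]
0.075 [300.4149 253.2019]
0.08 [299.811 250.811]
0.085 [299.2051 248.4119]
```

View pics/d6c.png

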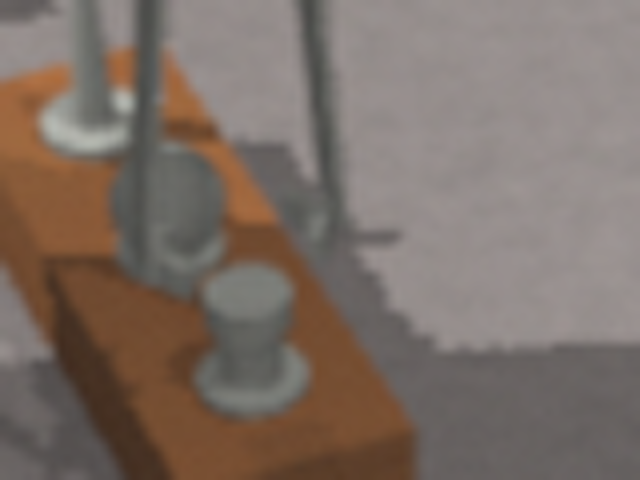

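Request:
servo_tool:
  steps:
    - {"gripper": 0.1, "travel": [0.0, 0.002, 0.003], "rot": [0, 0, 0]}
    - {"gripper": 0.1, "travel": [0.03, 0, 0], "rot": [0, 0, 0]}
    - {"gripper": 0.1, "travel": [0.03, 0, 0], "rot": [0, 0, 0]}
    - {"gripper": 0.1, "travel": [0.015, 0, 0], "rot": [0, 0, 0]}
    - {"gripper": 0.1, "travel": [0, 0, 0], "rot": [0, 0, 0]}

```text
t: 9.05
position: [0.51, -0.0191, 0.1348]
eef_rot: [0.509, 0.491, -0.508, 0.492]
ft_force: [0.7, 0.4, -1.2]
width: 0.0469
```

```bash
python3 -c "
from h import *
go([.5083,-.0184,.134+.0187],-92)"
```

```text
t 9.05 pos [ 0.51   -0.0191  0.1348] q [-0.1802  0.3389 -0.3547  0.8749 -0.0008  1.4242] w 0.046901559667201644 F [ 0.7418  0.4422 -1.1996]
R [[0.002, 0.999, -0.034], [-0.001, -0.034, -0.999], [-1.0, 0.002, 0.001]]
world d [-0.0017  0.0007 -0.0008] travel [ 0.002  -0.0043 -0.0016] rot [ 0.0002  0.0002 -0.0003]
```

Request:
servo_tool:
  steps:
    - {"gripper": 0.1, "travel": [0.0, -0.004, -0.001], "rot": [0, 0, 0]}
    - {"gripper": 0.1, "travel": [0, 0, 0], "rot": [0, 0, 0]}
    - {"gripper": 0.0, "travel": [0, 0, 0], "rot": [0, 0, 0]}
    - {"gripper": -0.3, "travel": [0, 0, 0], "rot": [0, 0, 0]}
    - {"gripper": -0.3, "travel": [0, 0, 0], "rot": [0, 0, 0]}
  force: 32

```text
t: 9.55
position: [0.5087, -0.0186, 0.1355]
eef_rot: [0.509, 0.49, -0.508, 0.493]
ft_force: [0.0, -0.1, -2.1]
width: 0.0395
```

Request:
servo_tool:
  steps:
    - {"gripper": -0.3, "travel": [0, 0, 0], "rot": [0, 0, 0]}
    - {"gripper": -0.3, "travel": [0, 0, 0], "rot": [0, 0, 0]}
    - {"gripper": -0.3, "travel": [0, 0, 0], "rot": [0, 0, 0]}

```text
t: 9.85
position: [0.5087, -0.0186, 0.1356]
eef_rot: [0.509, 0.49, -0.508, 0.493]
ft_force: [-0.0, 0.5, -2.4]
width: 0.0397
```

```bash
python3 -c "
from h import *
go([.5083,-.0184,.2],-92)"
```

```text
t 9.85 pos [ 0.5087 -0.0186  0.1356] q [-0.1798  0.3351 -0.3582  0.8743 -0.0007  1.4246] w 0.03967095826843285 F [-0.0437  0.4853 -2.3905]
R [[0.003, 0.999, -0.034], [-0.001, -0.034, -0.999], [-1.0, 0.003, 0.001]]
world d [-0.0004  0.0002  0.0457] travel [-0.1143 -0.0007 -0.0004] rot [ 0.0002  0.0002 -0.0005]
```

Request:
servo_tool:
  steps:
    - {"gripper": -0.3, "travel": [-0.02, 0, 0], "rot": [0, 0, 0]}
    - {"gripper": -0.3, "travel": [-0.04, 0, 0], "rot": [0, 0, 0]}
    - {"gripper": -0.3, "travel": [-0.04, 0, 0], "rot": [0, 0, 0]}
    - {"gripper": -0.3, "travel": [-0.05, 0, 0], "rot": [0, 0, 0]}
    - {"gripper": -0.3, "travel": [-0.05, 0, 0], "rot": [0, 0, 0]}

```text
t: 10.35
position: [0.5065, -0.0182, 0.2177]
eef_rot: [-0.508, -0.492, 0.509, -0.491]
ft_force: [0.5, -0.2, -1.3]
width: 0.0392
```

Request:
servo_tool:
  steps:
    - {"gripper": -0.3, "travel": [-0.05, 0, 0], "rot": [0, 0, 0]}
    - {"gripper": -0.3, "travel": [-0.05, 0, 0], "rot": [0, 0, 0]}
    - {"gripper": -0.3, "travel": [-0.05, 0, 0], "rot": [0, 0, 0]}
    - {"gripper": -0.3, "travel": [-0.03, 0, 0], "rot": [0, 0, 0]}
    - {"gripper": -0.3, "travel": [0, 0, 0], "rot": [0, 0, 0]}

```text
t: 10.85
position: [0.5074, -0.0183, 0.2985]
eef_rot: [0.509, 0.49, -0.508, 0.493]
ft_force: [0.0, -0.5, -2.1]
width: 0.0395
```

```bash
python3 -c "
from h import *
go([.473,-.264,.30],-92)
s=snap('wrist','w7')"
```

```text
t 10.85 pos [ 0.5074 -0.0183  0.2985] q [-0.1796  0.2256 -0.0645  1.2762 -0.0008  1.4249] w 0.03954396981928664 F [ 0.0173 -0.4912 -2.1355]
R [[0.004, 0.999, -0.034], [-0.002, -0.034, -0.999], [-1.0, 0.004, 0.001]]
world d [-0.0344 -0.2457 -0.0172] travel [ 0.0435 -0.0655  0.6168] rot [ 0.0002  0.0002 -0.0007]
```

Request:
servo_tool:
  steps:
    - {"gripper": -0.3, "travel": [0, -0.01, 0.06], "rot": [0, 0, 0]}
    - {"gripper": -0.3, "travel": [0, -0.012, 0.09], "rot": [0, 0, 0]}
    - {"gripper": -0.3, "travel": [0, -0.012, 0.09], "rot": [0, 0, 0]}
    - {"gripper": -0.3, "travel": [0, -0.012, 0.09], "rot": [0, 0, 0]}
    - {"gripper": -0.3, "travel": [0, -0.012, 0.09], "rot": [0, 0, 0]}

```text
t: 11.4
position: [0.4766, -0.1859, 0.2942]
eef_rot: [0.507, 0.494, -0.506, 0.493]
ft_force: [0.4, -0.2, -2.4]
width: 0.039
```

Request:
servo_tool:
  steps:
    - {"gripper": -0.3, "travel": [0, -0.008, 0.06], "rot": [0, 0, 0]}
    - {"gripper": -0.3, "travel": [0, 0, 0.03], "rot": [0, 0, 0]}
    - {"gripper": -0.3, "travel": [0, 0, 0], "rot": [0, 0, 0]}

```text
t: 11.7
position: [0.4702, -0.2263, 0.2914]
eef_rot: [-0.507, -0.494, 0.508, -0.491]
ft_force: [0.2, 0.3, -3.0]
width: 0.0394
```

```bash
python3 -c "
from h import *
go([.473,-.264,.30],-92)"
```

```text
t 11.7 pos [ 0.4702 -0.2263  0.2914] q [-0.5891  0.2634 -0.0329  1.2793  0.0006  1.0124] w 0.03935534178401408 F [ 0.2415  0.2909 -3.0265]
R [[-0.004, 1.0, -0.031], [0.003, -0.031, -1.0], [-1.0, -0.004, -0.003]]
world d [ 0.0028 -0.0377 -0.0101] travel [0.0249 0.0099 0.094 ] rot [ 0.0007 -0.0005  0.0006]
```

```bash
python3 -c "
from h import *
s=snap('wrist','w8');print(s['position'].tolist(),s['eef_rot'].tolist())
s2=snap('scene','s8');snap('side','d8')
r=lambda n,x,y,w,h,k:cv2.resize(cv2.imread('pics/%s.png'%n)[y:y+h,x:x+w],None,fx=k,fy=k,interpolation=cv2.INTER_CUBIC)
cv2.imwrite('pics/m8.png',np.hstack([r('w8',215,90,200,240,2.5),r('d8',300,220,60,120,5)]))
go([.473,-.264,.30],-92)"
```

```text
[0.4702455277170206, -0.2263406102902622, 0.2913899991757287] [-0.5074484176781309, -0.49396816414825523, 0.5077647536763333, -0.4905777319935916]
t 11.85 pos [ 0.4706 -0.2243  0.2919] q [-0.5858  0.262  -0.0335  1.2799  0.0011  1.0132] w 0.039138727228502396 F [ 0.6215  0.9481 -2.2935]
R [[-0.003, 1.0, -0.028], [0.003, -0.028, -1.0], [-1.0, -0.003, -0.003]]
world d [ 0.0024 -0.0397 -0.0106] travel [0.0261 0.0088 0.099 ] rot [ 0.0011 -0.0005  0.0005]
```

View pics/m8.png

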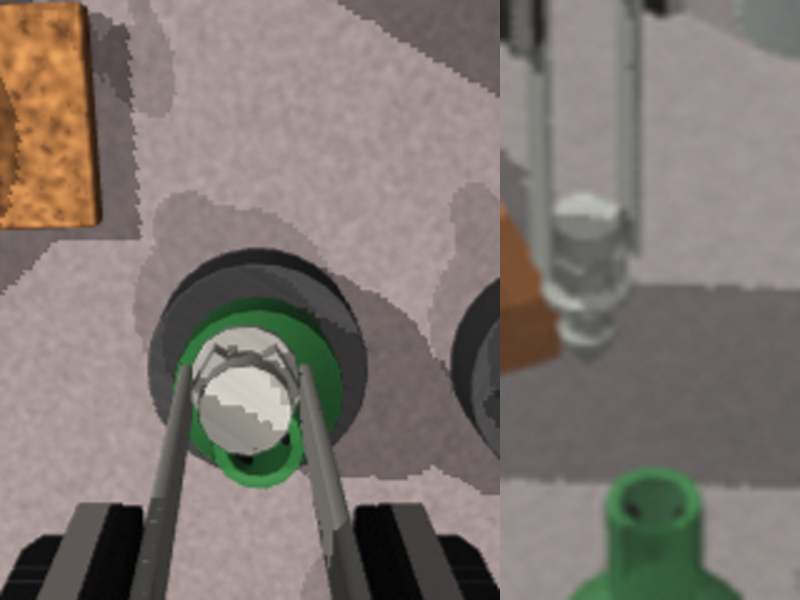

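```bash
python3 -c "
from h import *
s=telemetry.read_state();s['position']=np.array([0.47025,-0.22634,0.29139]);s['eef_rot']=np.array([-0.50745,-0.49397,0.50776,-0.49058])
print('mouth',atz(ray('wrist',(318.6,267.6),s),.135))
for z in (.219,.222): print('knob',atz(ray('wrist',(313.8,253.2),s),z),'collar',atz(ray('wrist',(313.4,241),s),z-.026))
# side view of same instant (approx): lip, knob top, collar
for n,x,y,k in [('lip',655,500,.135),('knob',587,210,.221),('collar',586,285,.195),('foot',583,352,.167)]:
  print(n,atz(ray('side',(300+(x-500)/5,220+y/5)),k))
"
```

```text
mouth [ 0.4726 -0.2624  0.135 ]
knob [ 0.4705 -0.2236  0.219 ] collar [ 0.4701 -0.2235  0.193 ]
knob [ 0.4706 -0.2227  0.222 ] collar [ 0.4701 -0.2227  0.196 ]
lip [ 0.4725 -0.266   0.135 ]
knob [ 0.4716 -0.2232  0.221 ]
collar [ 0.4688 -0.227   0.195 ]
foot [ 0.4676 -0.2259  0.167 ]
```

Request:
servo_tool:
  steps:
    - {"gripper": -0.3, "travel": [0, 0.004, 0.04], "rot": [0.001, 0, 0]}
    - {"gripper": -0.3, "travel": [0, 0.004, 0.04], "rot": [0, -0.0005, 0.0005]}
    - {"gripper": -0.3, "travel": [0, 0, 0.02], "rot": [0, 0, 0]}
    - {"gripper": -0.3, "travel": [0.02, 0, 0], "rot": [0, 0, 0]}
    - {"gripper": -0.3, "travel": [0.02, 0, 0], "rot": [0, 0, 0]}

```text
t: 12.35
position: [0.4743, -0.2653, 0.2758]
eef_rot: [0.508, 0.491, -0.507, 0.493]
ft_force: [0.6, -0.1, -1.9]
width: 0.0394
```

Request:
servo_tool:
  steps:
    - {"gripper": -0.3, "travel": [0, 0, 0], "rot": [0, 0, 0]}
    - {"gripper": -0.3, "travel": [0, 0, 0], "rot": [0, 0, 0]}

```text
t: 12.55
position: [0.4735, -0.2644, 0.2739]
eef_rot: [0.508, 0.493, -0.507, 0.492]
ft_force: [0.3, -0.7, -1.3]
width: 0.0389
```

```bash
python3 -c "
from h import *
go([.4727,-.266,.268+.0187],-92)"
```

```text
t 12.55 pos [ 0.4735 -0.2644  0.2739] q [-0.6444  0.3056 -0.0203  1.2456  0.0006  0.9572] w 0.03893830922681417 F [ 0.252  -0.6658 -1.3298]
R [[-0.0, 1.0, -0.031], [0.001, -0.031, -1.0], [-1.0, -0.0, -0.001]]
world d [-0.0008 -0.0016 -0.0059] travel [ 0.0148 -0.0019  0.0041] rot [ 0.0007 -0.0001  0.    ]
```

Request:
servo_tool:
  steps:
    - {"gripper": -0.3, "travel": [0.01, -0.002, 0.004], "rot": [0, 0, 0]}
    - {"gripper": -0.3, "travel": [0.005, 0, 0], "rot": [0, 0, 0]}
    - {"gripper": -0.3, "travel": [0, 0, 0], "rot": [0, 0, 0]}

```text
t: 12.85
position: [0.4726, -0.2655, 0.2676]
eef_rot: [0.508, 0.493, -0.507, 0.492]
ft_force: [0.6, 0.5, -1.9]
width: 0.0394
```

```bash
python3 -c "
from h import *
s=snap('wrist','w9');print(s['position'].tolist(),s['eef_rot'].tolist())
snap('scene','s9');snap('side','d9')
r=lambda n,x,y,w,h,k:cv2.resize(cv2.imread('pics/%s.png'%n)[y:y+h,x:x+w],None,fx=k,fy=k,interpolation=cv2.INTER_CUBIC)
cv2.imwrite('pics/m9.png',np.hstack([r('w9',255,190,120,120,2.5),r('d9',310,280,40,60,5),r('s9',190,170,40,60,5)]))
go([.4727,-.266,.268+.0187],-92)"
```

```text
[0.47258855846116915, -0.26546710340779306, 0.2675942903267794] [0.5076841571272176, 0.49269555830778683, -0.5072612343732036, 0.49213201839341725]
t 13.0 pos [ 0.4728 -0.2656  0.2679] q [-0.6471  0.3071 -0.0338  1.2301  0.0007  0.9537] w 0.039460624620179414 F [-1.0123 -0.3702 -2.3751]
R [[0.0, 1.0, -0.03], [0.001, -0.03, -1.0], [-1.0, 0.0, -0.001]]
world d [-0.0001 -0.0004  0.0001] travel [-0.0002 -0.0001  0.001 ] rot [ 0.0008 -0.0001 -0.    ]
```

View pics/m9.png

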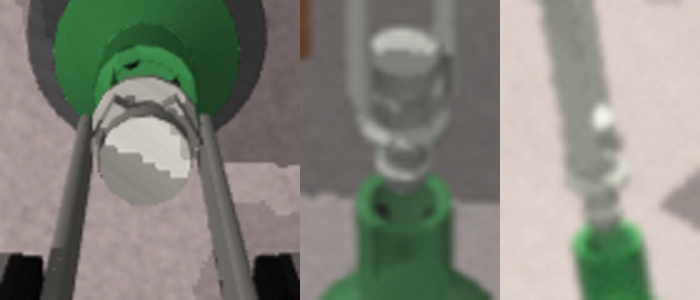

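```bash
python3 -c "
from h import *
s=telemetry.read_state();s['position']=np.array([.47259,-.26547,.26759]);s['eef_rot']=np.array([0.50768,0.49270,-0.50726,0.49213])
print('mouth',atz(ray('wrist',(314,228),s),.135))
print('knob',atz(ray('wrist',(314.2,253.2),s),.197))
for n,p,z in [('foot',(405,176),.144),('lip',(406,202),.135),('knob',(405,42),.198)]: print(n,atz(ray('side',(310+(p[0]-300)/5,280+p[1]/5)),z))
for n,p,z in [('foot',(604,222),.144),('lip',(607,236),.135)]: print(n,atz(ray('scene',(190+(p[0]-500)/5,170+p[1]/5)),z))
"
```

```text
mouth [ 0.4731 -0.2627  0.135 ]
knob [ 0.4733 -0.2624  0.197 ]
foot [ 0.4732 -0.2648  0.144 ]
lip [ 0.4724 -0.2669  0.135 ]
knob [ 0.4743 -0.2638  0.198 ]
foot [ 0.4739 -0.2634  0.144 ]
lip [ 0.4717 -0.2636  0.135 ]
```

Request:
servo_tool:
  steps:
    - {"gripper": -0.3, "travel": [0.015, 0, 0], "rot": [0, 0, 0]}
    - {"gripper": -0.3, "travel": [0.015, 0, 0], "rot": [0, 0, 0]}
    - {"gripper": -0.3, "travel": [0.012, 0, 0], "rot": [0, 0, 0]}
    - {"gripper": -0.3, "travel": [0, 0, 0], "rot": [0, 0, 0]}
    - {"gripper": -0.3, "travel": [0, 0, 0], "rot": [0, 0, 0]}

```text
t: 13.5
position: [0.4727, -0.2655, 0.2495]
eef_rot: [0.508, 0.493, -0.507, 0.492]
ft_force: [0.0, 0.7, -2.1]
width: 0.0396
```

```bash
python3 -c "
from h import *
go([.4727,-.266,.248+.0187],-92)"
```

```text
t 13.5 pos [ 0.4727 -0.2655  0.2495] q [-0.647   0.3146 -0.0715  1.185   0.0007  0.9538] w 0.039550882893063515 F [ 0.0207  0.7    -2.1302]
R [[0.0, 1.0, -0.03], [0.001, -0.03, -1.0], [-1.0, 0.0, -0.001]]
world d [-0.     -0.0005 -0.0015] travel [ 0.0038 -0.      0.0013] rot [ 0.0008 -0.0001 -0.    ]
```

Request:
servo_tool:
  steps:
    - {"gripper": -0.3, "travel": [0.01, 0, 0], "rot": [0, 0, 0]}
    - {"gripper": -0.3, "travel": [0.01, 0, 0], "rot": [0, 0, 0]}
    - {"gripper": -0.3, "travel": [0, 0, 0], "rot": [0, 0, 0]}

```text
t: 13.8
position: [0.4729, -0.2657, 0.2415]
eef_rot: [0.508, 0.492, -0.507, 0.493]
ft_force: [-0.7, 0.6, 2.4]
width: 0.0396
```

Request:
servo_tool:
  steps:
    - {"gripper": -0.3, "travel": [0.01, 0, 0], "rot": [0, 0, 0]}
    - {"gripper": -0.3, "travel": [0.005, 0, 0], "rot": [0, 0, 0]}
    - {"gripper": -0.3, "travel": [0, 0, 0], "rot": [0, 0, 0]}

```text
t: 14.1
position: [0.4736, -0.2662, 0.2363]
eef_rot: [0.508, 0.491, -0.507, 0.494]
ft_force: [0.0, 0.8, 1.1]
width: 0.0392
```

Request:
servo_tool:
  steps:
    - {"gripper": -0.3, "travel": [0.01, 0, 0], "rot": [0, 0, 0]}
    - {"gripper": -0.3, "travel": [0, 0, 0], "rot": [0, 0, 0]}

```text
t: 14.3
position: [0.4733, -0.2659, 0.2318]
eef_rot: [0.508, 0.492, -0.507, 0.493]
ft_force: [-0.8, 0.8, 1.9]
width: 0.0397
```

Request:
servo_tool:
  steps:
    - {"gripper": -0.3, "travel": [0.01, 0, 0], "rot": [0, 0, 0]}
    - {"gripper": -0.3, "travel": [0, 0, 0], "rot": [0, 0, 0]}

```text
t: 14.5
position: [0.4733, -0.266, 0.2276]
eef_rot: [0.508, 0.492, -0.507, 0.493]
ft_force: [-0.3, 0.1, 4.0]
width: 0.0394
```

Request:
servo_tool:
  steps:
    - {"gripper": -0.3, "travel": [0.01, 0, 0], "rot": [0, 0, 0]}
    - {"gripper": -0.3, "travel": [0, 0, 0], "rot": [0, 0, 0]}

```text
t: 14.7
position: [0.4734, -0.266, 0.224]
eef_rot: [0.508, 0.491, -0.507, 0.494]
ft_force: [-1.3, 1.3, 6.2]
width: 0.0396
```

```bash
python3 -c "
from h import *
s=snap('side','d10');snap('scene','s10');snap('wrist','w10')
go([.4727,-.266,.248+.0187],-92)"
```

```text
t 14.85 pos [ 0.4734 -0.2661  0.2243] q [-0.647   0.3259 -0.1222  1.1192  0.0004  0.9539] w 0.03930387505724231 F [-2.2857  0.3779  5.7426]
R [[0.003, 1.0, -0.03], [-0.002, -0.03, -1.0], [-1.0, 0.003, 0.002]]
world d [-0.0007  0.0001  0.0237] travel [-0.0592 -0.0015  0.    ] rot [ 0.0008  0.0003 -0.0005]
```

```bash
python3 -c "
from h import *
def m(n,x0,x1,y0,y1):
  a=cv2.imread('pics/%s.png'%n).astype(int)[y0:y1,x0:x1]
  print(n)
  for i,r in enumerate(a): print(y0+i,''.join('G' if p[1]>p[0]+25 and p[1]>p[2]+25 else ('#' if p.sum()<150 else ('o' if p.sum()<330 else ('-' if p.sum()<430 else 'W'))) for p in r))
m('d10',312,352,296,336); m('s10',196,230,196,232)
s=telemetry.read_state()
k=vision.get_calibration('side')
for z in (.123,.127,.135):
  for h in (0,.004,.03):
    c=k['R']@np.array([.473,-.2635,z+h])+k['t']; print('side',z,h,(k['mtx']@(c/c[2]))[:2])
"
```

```text
d10
296 oooooooo----ooooooooooooo-----oooooooooo
297 oooooooo----ooooooooooooo----ooooooooooo
298 oooooooo-----oooooooooooo-----oooooooooo
299 oooooooo----ooooooooooooo----ooooooooooo
300 oooooooo-----oooooooooooo-----oooooooooo
301 oooooooo-----oooooooooooo-----oooooooooo
302 oooooooo-----oooooooooooo----ooooooooooo
303 oooooooo-----oooooooooooo-----oooooooooo
304 oooooooo-----oooooooooooo----ooooooooooo
305 oooooooo-----oo-------ooo-----oooooooooo
306 oooooooo-----o--WWWWWWW------ooooooooooo
307 oooooooo------WWWWWWWWWW------oooooooooo
308 oooooooo------WWWWWWWWWWW-----oooooooooo
309 oooooooo-----WWWWWWWWWWWWW----oooooooooo
310 oooooooo-----WWW-WWWWWWWWW-o--oooooooooo
311 oooooooo------------------oooooooooooooo
312 oooooooo------------------ooo-oooooooooo
313 oooooooo-----o-----------ooooooooooooooo
314 oooooooo-----ooo--------oooooooooooooooo
315 oooooooo-----ooooo----oooooooooooooooooo
316 oooooooo-----ooooooooooooooooooooooooooo
317 oooooooo-----ooooooooooooo-ooooooooooooo
318 ooo--ooo-----oooooooooooo--ooooooooooooo
319 ----W--------oooooooooooo--ooooooooooooo
320 WWWWWWWWW---
[... 1729 characters left out ...]
WWWWWWWWWWW---WWWWGGWWWWWWWWWWW
223 WWWWWWWWWW-WWWW-----GGG-WWWWWWWWWW
224 WWWWWWWWWWG-------GGGGG-WWWWWWWWWW
225 WWWWWWWWWWGGGGGGGGGGGGG-WWWWWWWWWW
226 WWWWWWWWWWGGGGGGGGGGGGG-WWWWWWWWWW
227 WWWWWWWWWW-GGGGGGGGGGGGGWWWWWWWWWW
228 WWWWWWWWWW-GGGGGGGGGGGGoWWWWWWWWWW
229 WWWWWWWWWW-GGGGGGGGGGGGGWWWWWWWWWW
230 WWWWWWWWWWWGGGGGGGGGGGGG-WWWWWWWWW
231 WWWWWWWWWWWGGGGGGGGGGGGG-WWWWWWWWW
side 0.123 0 [330.6288 324.4108]
side 0.123 0.004 [330.6031 322.5846]
side 0.123 0.03 [330.4331 310.4871]
side 0.127 0 [330.6031 322.5846]
side 0.127 0.004 [330.5773 320.7493]
side 0.127 0.03 [330.4064 308.5902]
side 0.135 0 [330.5514 318.9047]
side 0.135 0.004 [330.5253 317.0507]
side 0.135 0.03 [330.3527 304.7669]
```

Request:
servo_tool:
  steps:
    - {"gripper": -0.3, "travel": [0.008, 0, 0], "rot": [0, 0, 0]}
    - {"gripper": -0.3, "travel": [0.002, 0, 0], "rot": [0, 0, 0]}
    - {"gripper": -0.3, "travel": [0, 0, 0], "rot": [0, 0, 0]}

```text
t: 15.15
position: [0.4733, -0.266, 0.2212]
eef_rot: [0.508, 0.491, -0.507, 0.494]
ft_force: [-2.1, 1.3, 6.3]
width: 0.0393
```

Request:
servo_tool:
  steps:
    - {"gripper": -0.3, "travel": [0, 0, 0], "rot": [0, 0, 0]}
    - {"gripper": -0.3, "travel": [-0.01, 0, 0], "rot": [0, 0, 0]}
    - {"gripper": -0.3, "travel": [-0.01, 0, 0], "rot": [0, 0, 0]}
    - {"gripper": -0.3, "travel": [0, 0, 0], "rot": [0, 0, 0]}

```text
t: 15.55
position: [0.4732, -0.2659, 0.2301]
eef_rot: [0.508, 0.491, -0.507, 0.494]
ft_force: [-1.0, 0.7, 1.1]
width: 0.0391
```

Request:
servo_tool:
  steps:
    - {"gripper": -0.3, "travel": [-0.008, 0, 0], "rot": [0, 0, 0]}
    - {"gripper": -0.3, "travel": [0, 0, 0], "rot": [0, 0, 0]}
    - {"gripper": -0.3, "travel": [0, 0, 0], "rot": [0, 0, 0]}

```text
t: 15.85
position: [0.473, -0.2658, 0.2325]
eef_rot: [0.508, 0.492, -0.507, 0.493]
ft_force: [-0.6, 0.6, -0.4]
width: 0.0391
```

Request:
servo_tool:
  steps:
    - {"gripper": -0.02, "travel": [0, 0, 0], "rot": [0, 0, 0]}
    - {"gripper": 0.02, "travel": [0, 0, 0], "rot": [0, 0, 0]}
    - {"gripper": 0.06, "travel": [0, 0, 0], "rot": [0, 0, 0]}
    - {"gripper": 0.1, "travel": [0, 0, 0], "rot": [0, 0, 0]}
    - {"gripper": 0.11, "travel": [0, 0, 0], "rot": [0, 0, 0]}

```text
t: 16.35
position: [0.4731, -0.2659, 0.2323]
eef_rot: [0.508, 0.491, -0.507, 0.493]
ft_force: [0.3, -0.5, -0.1]
width: 0.0478
```

Request:
servo_tool:
  steps:
    - {"gripper": 0.11, "travel": [0, 0, 0], "rot": [0, 0, 0]}
    - {"gripper": 0.11, "travel": [0, 0, 0], "rot": [0, 0, 0]}

```text
t: 16.55
position: [0.4731, -0.2659, 0.2323]
eef_rot: [0.508, 0.491, -0.507, 0.493]
ft_force: [-0.5, 0.1, -1.4]
width: 0.0474
```

```bash
cat >> h.py <<'E'
def m(n,x0,x1,y0,y1,st=1):
  a=cv2.imread('pics/%s.png'%n).astype(int)[y0:y1:st,x0:x1:st]
  print(n)
  for i,r in enumerate(a): print(y0+i*st,''.join('G' if p[1]>p[0]+25 and p[1]>p[2]+25 else ('#' if p.sum()<150 else ('o' if p.sum()<330 else ('-' if p.sum()<430 else 'W'))) for p in r))
E
python3 -c "
from h import *
s=snap('side','d11');snap('wrist','w11')
go([.4727,-.266,.248+.0187],-92)
m('d11',308,356,292,330)
m('w11',245,385,190,330,2)"
```

```text
t 16.65 pos [ 0.4731 -0.2659  0.2323] q [-0.6469  0.3215 -0.1074  1.1391  0.0003  0.9539] w 0.047416102472698105 F [-0.2033 -0.5012 -0.8858]
R [[0.002, 1.0, -0.03], [-0.001, -0.03, -1.0], [-1.0, 0.003, 0.001]]
world d [-0.0004 -0.0001  0.0157] travel [-0.0393 -0.001   0.0003] rot [ 0.0008  0.0002 -0.0004]
d11
292 ooooooo-----oooooooooooooooooooooo-----ooooooooo
293 ooooooo-----oooooooooooooooooooooo-----ooooooooo
294 ooooooo-----oooooooooooooooooooooo-----ooooooooo
295 ooooooo-----oooooooooooooooooooooo-----ooooooooo
296 ooooooo-----ooooooooooooooooooooooo----ooooooooo
297 ooooooo-----ooooooooooooooooooooooo----ooooooooo
298 ooooooo-----ooooooooooooooooooooooo----ooooooooo
299 ooooooo-----ooooooooooooooooooooooo----ooooooooo
300 ooooooo-----ooooooooo----oooooooooo----ooooooooo
301 ooooooo-----oooooo--WWWWW---ooooooo----ooooooooo
302 oooooo------ooooo-WWWWWWWWWW-oooooo-----oooooooo
303 oooooo------oooo-WWWWWWWWWWWW-ooooo------ooooooo
304 oooooo------ooo-WWWWWWWWWWWWWWooooo----ooooooooo
305 oooooo------ooo-WWWWWWWWWWWWWW---ooo----oooooooo
306 oooooo-----oooo-WWWWWWWWWWWWWWWWW--------oo
[... 5778 characters left out ...]
-----------oooooo########
312 #########oooooWWWWWWWWWWWWWWWWWWWWWWWWWWWWWWWW----------oooooo########
314 #########oooooWWWWWWWWWWWWWWWWWWWWWWWWWWWWWWW----------ooooooo########
316 #########oooooWWWWWWWWWWWWWWWWWWWWWWWWWWWWWWW----------ooooooo########
318 ########ooooooWWWWWWWWWWWWWWWWWWWWWWWWWWWWWW---------oooooooooo#######
320 ########ooooooWWWWWWWWWWWWWWWWWWWWWWWWWWWWWW---------oooooooooo#######
322 ########ooooooWWWWWWWWWWWWWWWWWW-WWWWWWWWWWWW-------ooooooooooo#######
324 ########ooooooWWWWWWWWWWWWWWWWWWWWWWWWWWWWWWWW-----oooooooooooo#######
326 ########ooooooWWWWWWWWWWWWWWWWWWWWWWWWWWWWW--------oooooooo-ooo#######
328 ########oooo#oWWWWWWWWWWWWWWWWWWWWWWWWWWWWWW------ooooooooooooo#######
```

Request:
servo_tool:
  steps:
    - {"gripper": 0.14, "travel": [0, 0, 0], "rot": [0, 0, 0]}
    - {"gripper": 0.14, "travel": [0, 0, 0], "rot": [0, 0, 0]}
    - {"gripper": 0.14, "travel": [-0.015, 0, 0], "rot": [0, 0, 0]}
    - {"gripper": 0.14, "travel": [-0.02, 0, 0], "rot": [0, 0, 0]}
    - {"gripper": 0.14, "travel": [-0.03, 0, 0], "rot": [0, 0, 0]}

```text
t: 17.15
position: [0.4724, -0.2654, 0.2587]
eef_rot: [0.508, 0.492, -0.507, 0.493]
ft_force: [0.6, 0.1, -1.2]
width: 0.0488
```

Request:
servo_tool:
  steps:
    - {"gripper": 0.12, "travel": [-0.04, 0, 0], "rot": [0, 0, 0]}
    - {"gripper": 0.1, "travel": [-0.05, 0, 0], "rot": [0, 0, 0]}
    - {"gripper": 0.1, "travel": [-0.05, 0, 0], "rot": [0, 0, 0]}
    - {"gripper": 0.1, "travel": [-0.02, 0, 0], "rot": [0, 0, 0]}
    - {"gripper": 0.1, "travel": [0, 0, 0], "rot": [0, 0, 0]}

```text
t: 17.65
position: [0.4729, -0.2658, 0.3295]
eef_rot: [0.508, 0.491, -0.507, 0.494]
ft_force: [-0.1, -0.6, -0.8]
width: 0.0471
```

```bash
python3 -c "
from h import *
s=snap('side','d12')
go([.4727,.277,.1157+.17],-7.1)
m('d12',308,356,298,328)"
```

```text
t 17.7 pos [ 0.4728 -0.2657  0.3289] q [-0.647   0.2898  0.0996  1.3763  0.0003  0.9538] w 0.04703889837479903 F [-0.736   0.3822 -1.0057]
R [[0.004, 1.0, -0.03], [-0.002, -0.03, -1.0], [-1.0, 0.004, 0.002]]
world d [-0.0001  0.5427 -0.0619] travel [ 0.1516 -0.0415 -1.3564] rot [-0.2351  0.0007 -0.0002]
d12
298 oooooooooooooooooooooooooooooooooooooooooooooooo
299 oooooooooooooooooooooooooooooooooooooooooooooooo
300 ooooooooooooooooooooo----ooooooooooooooooooooooo
301 ooooooooooooooooooo--WWWW---oooooooooooooooooooo
302 ooooooooooooooooo-WWWWWWWWWW-ooooooooooooooooooo
303 oooooooooooooooo-WWWWWWWWWWWW-oooooooooooooooooo
304 ooooooooooooooo-WWWWWWWWWWWWWWoooooooooooooooooo
305 ooooooooooooooo-WWWWWWWWWWWWWWoooooooooooooooooo
306 ooooooooooooooo-WWWWWWWWWWWWWWoooooooooooooooooo
307 ooooooooooooooooWWWWWWWWWWWWW-oooooooooooooooooo
308 oooooooooooooooo-WWWWWWWWWWWW-oooooooooooooooooo
309 oooooooooooooooo--WWWWWWWWWW-ooooooooooooooooooo
310 oooooooooooooooo----WWWWW--ooooooooooooooooooooo
311 oooooooooooooooo------oooooooooooooooooooooooooo
312 ooooooooooooooooo----ooooooooooooooooooooooooooo
313 ooooooooooooooooo----ooooooooooooooooooooooooooo
314 oooooooooooooooo-----ooooooo--oooooooooooooooooo
315 oooooooooooooo--WW--oooooooo---ooooooooooooooooo
316 oooooooooooooo-WWW---oooooooo---oooooooooooooooo
317 oooooooooooooo-WWW---oooooooo---oooooooooooooooo
318 ---------ooooo-WWW---ooooooo----oooooooooooooooo
319 ---WWWWW-----o-WWWW--ooooooo----oooooooooooooooo
320 WWWWWWWWWWWW-G-WWWWW-----------o----------------
321 WWWWWWWW-WWW-GGWWWWWWWWWWWWW--ooo-----W------WWW
322 WWWWWWWW-WWW-GG-WWWWWWWWWWWWW-ooo------W----WWWW
323 WWWWWWWWWWWW-oGG--WWWWWWWWWW-oooo-----WWWWWWWWWW
324 WWWWWWWWWWWW-oGGGoo-------oooGGoo--W----WWWWWW--
325 WWWWWWWWWWWW-oGGGGGGoooooooGGGooo-WWWW----W-WW--
326 WWWWWWWWWWWW-oGGGGGGGGGGGGGGGGooo--WWWW-WW---WW-
327 WW--WWWWW-WW-oGGGGGGGGGGGGoGGoooo-WWWW-------WWW
```

Request:
servo_tool:
  steps:
    - {"gripper": 0.1, "travel": [0, 0, -0.06], "rot": [0, 0, 0]}
    - {"gripper": 0.1, "travel": [0, -0.003, -0.1], "rot": [0, 0, 0]}
    - {"gripper": 0.1, "travel": [0, -0.003, -0.11], "rot": [0, 0, 0]}
    - {"gripper": 0.1, "travel": [0, -0.003, -0.11], "rot": [0, 0, 0]}
    - {"gripper": 0.1, "travel": [0, -0.003, -0.11], "rot": [0, 0, 0]}

```text
t: 18.2
position: [0.4725, -0.068, 0.3225]
eef_rot: [-0.509, -0.491, 0.51, -0.49]
ft_force: [1.6, -0.1, -1.8]
width: 0.0473
```

Request:
servo_tool:
  steps:
    - {"gripper": 0.1, "travel": [0, -0.003, -0.11], "rot": [0, 0, 0]}
    - {"gripper": 0.1, "travel": [0, -0.003, -0.11], "rot": [0, 0, 0]}
    - {"gripper": 0.1, "travel": [0, -0.003, -0.11], "rot": [0, 0, 0]}
    - {"gripper": 0.1, "travel": [0, -0.003, -0.11], "rot": [0, 0, 0]}
    - {"gripper": 0.1, "travel": [0, 0, -0.1], "rot": [0, 0, 0]}

```text
t: 18.7
position: [0.4722, 0.1572, 0.3178]
eef_rot: [-0.508, -0.492, 0.512, -0.488]
ft_force: [0.8, -0.2, -0.1]
width: 0.0471
```

```bash
python3 -c "
from h import *
go([.4753,.2788,.1157+.17],-7.1)"
```

```text
t 18.7 pos [0.4722 0.1572 0.3178] q [ 0.1735  0.2124 -0.0316  1.3351  0.0011  1.7839] w 0.04707266773542025 F [ 0.8078 -0.1667 -0.0602]
R [[-0.008, 0.999, -0.04], [-0.0, -0.04, -0.999], [-1.0, -0.008, 0.001]]
world d [ 0.0031  0.1216 -0.0508] travel [ 0.1268 -0.0033 -0.3043] rot [-0.2366 -0.0009  0.0012]
```

Request:
servo_tool:
  steps:
    - {"gripper": 0.1, "travel": [0, 0, -0.1], "rot": [0, -0.001, 0.001]}
    - {"gripper": 0.1, "travel": [0, 0, -0.1], "rot": [0, 0, 0]}
    - {"gripper": 0.1, "travel": [0, 0, -0.06], "rot": [0, 0, 0]}
    - {"gripper": 0.1, "travel": [0, 0, 0], "rot": [-0.023, 0, 0]}
    - {"gripper": 0.1, "travel": [0, 0, 0], "rot": [-0.023, 0, 0]}

```text
t: 19.2
position: [0.4725, 0.2708, 0.3109]
eef_rot: [0.426, 0.562, -0.435, 0.56]
ft_force: [-0.8, -0.6, -1.5]
width: 0.047
```

Request:
servo_tool:
  steps:
    - {"gripper": 0.1, "travel": [0, 0, 0], "rot": [-0.023, 0, 0]}
    - {"gripper": 0.1, "travel": [0, 0, 0], "rot": [-0.023, 0, 0]}
    - {"gripper": 0.1, "travel": [0, 0, 0], "rot": [-0.023, 0, 0]}
    - {"gripper": 0.1, "travel": [0, 0, 0], "rot": [-0.023, 0, 0]}
    - {"gripper": 0.1, "travel": [0, 0, 0], "rot": [-0.023, 0, 0]}

```text
t: 19.7
position: [0.4698, 0.2709, 0.3046]
eef_rot: [0.189, 0.685, -0.201, 0.675]
ft_force: [0.2, -0.6, -1.2]
width: 0.0472
```

Request:
servo_tool:
  steps:
    - {"gripper": 0.1, "travel": [0, 0, 0], "rot": [-0.023, 0, 0]}
    - {"gripper": 0.1, "travel": [0, 0, 0], "rot": [-0.023, 0, 0]}
    - {"gripper": 0.1, "travel": [0, 0, 0], "rot": [-0.02, 0, 0]}
    - {"gripper": 0.1, "travel": [0, 0, 0], "rot": [0, 0, 0]}
    - {"gripper": 0.1, "travel": [0, 0, 0], "rot": [0, 0, 0]}

```text
t: 20.2
position: [0.4676, 0.27, 0.2992]
eef_rot: [0.04, 0.714, -0.052, 0.697]
ft_force: [0.3, -1.2, -1.1]
width: 0.0469
```

```bash
python3 -c "
from h import *
go([.4753,.2788,.2007],-7.1)"
```

```text
t 20.2 pos [0.4676 0.27   0.2992] q [ 0.3909  0.32    0.0647  1.3453 -0.0045  0.5205] w 0.0469423043206123 F [ 0.2828 -1.2236 -1.0851]
R [[-0.026, 0.129, 0.991], [-0.015, 0.991, -0.129], [-1.0, -0.019, -0.024]]
world d [ 0.0077  0.0088 -0.1172] travel [0.2919 0.0297 0.0232] rot [-0.0009 -0.0038  0.003 ]
```

Request:
servo_tool:
  steps:
    - {"gripper": 0.1, "travel": [0.02, 0.03, 0.02], "rot": [0, -0.004, 0.003]}
    - {"gripper": 0.1, "travel": [0.06, 0, 0], "rot": [0, 0, 0]}
    - {"gripper": 0.1, "travel": [0.08, 0, 0], "rot": [0, 0, 0]}
    - {"gripper": 0.1, "travel": [0.08, 0, 0], "rot": [0, 0, 0]}
    - {"gripper": 0.1, "travel": [0, 0, 0], "rot": [0, 0, 0]}

```text
t: 20.7
position: [0.4772, 0.2811, 0.199]
eef_rot: [0.052, 0.704, -0.052, 0.706]
ft_force: [-0.7, -0.3, -1.2]
width: 0.0471
```

```bash
python3 -c "
from h import *
go([.4753,.2788,.1157],-7.1)
s=snap('wrist','w13');print(s['position'],s['eef_rot']);snap('side','d13')
go([.4753,.2788,.1157],-7.1)
m('w13',215,415,150,290,2)"
```

```text
t 20.7 pos [0.4772 0.2811 0.199 ] q [ 0.4006  0.3623 -0.1375  1.068  -0.0005  0.548 ] w 0.047095862894835715 F [-0.7048 -0.2721 -1.1663]
R [[0.003, 0.147, 0.989], [0.001, 0.989, -0.147], [-1.0, 0.001, 0.003]]
world d [-0.0019 -0.0023 -0.102 ] travel [ 0.2549 -0.0066 -0.0046] rot [-0.0037  0.0005 -0.0002]
[0.4772 0.2811 0.199 ] [ 0.0524  0.7042 -0.0517  0.7062]
t 20.8 pos [0.4794 0.282  0.203 ] q [ 0.4006  0.3593 -0.1309  1.0717 -0.0005  0.5468] w 0.04717522876186149 F [ 0.1735  0.1594 -0.3571]
R [[0.008, 0.146, 0.989], [0.003, 0.989, -0.146], [-1.0, 0.004, 0.008]]
world d [-0.0041 -0.0032 -0.106 ] travel [ 0.265  -0.0106 -0.0111] rot [-0.0036  0.0012 -0.0007]
w13
150 --WWWW---W----WW-----WWWW----WWW-WWWWWW---WWWWWWWWWWWWWWW--WWWWWWWWWWWW------------------WWWWWWWW---
152 WWWWWW--WWW---WW------WWWW---WWW-WWWWWW--WWWW-W--WW--WWWWWWWWWWW--WWWWW-------------------WWW--WW---
154 WWWWWWWWWWWWWWWWW------WWWW-WWWWWWWWWWWWWWWWW-WW-WW-WWWWWWW-WWWWWWWWW---------------------WWW-------
156 W--WWWWWWWWWWWWWW-W----WWW-WWWWWWW---WWWWWWWWWWWWW--WWWWWWW-WWW-WWWWW---------------WWWW-WWWW-------
158 W-WW
[... 6221 characters left out ...]
ooooooooooooooooooooooooooooooooooo----oooo----WWW--------WW-WWW------
278 -------WWW--ooooooooooooooooooooooooooooooooooooooooooooooooooooo---Wooooo---WWW--WW------------WWW-
280 ---WW----WW-oooooooooooooooooooooooooooooooooooooooooooooooooooooWWW-ooooo--WWW----WW---W--------W--
282 --WWW----WWWoooooooooooooooooooooooooooooooooooooooooooooooooooo-W---ooooo--WWWW---WW-WWW---WW------
284 --WW---WWW--ooooooooooooooooooooooooooooooooooooooooo-oooooooooo-WWWWooooo-WW---W-WWW-------WW------
286 W-WW---WW---ooo-o-oo--o-ooooooo--o-----o--o-W-W---o--W--o------WWWWWW-oooo-WW------WWW----------W---
288 W---W---------WW---------ooooo--------W------WW-----WW----------WW----oooooWW----W--WW----W----WW---
```

```bash
python3 -c "
from h import *
s=telemetry.read_state();s['position']=np.array([.4772,.2811,.199]);s['eef_rot']=np.array([ 0.0524,0.7042,-0.0517,0.7062])
P=lambda x,y,z:atz(ray('wrist',(x,y),s),z)
c=[P(243,196,.06),P(377,196,.06),P(245,250,.06),P(376,250,.06)];print(np.array(c),np.mean(c,0))
j=[P(275,247,.115),P(349,247,.115)];print(j,np.mean(j,0))
go([.4753,.2788,.1157],-7.1)
"
```

```text
[[0.4475 0.2343 0.06  ]
 [0.4619 0.3309 0.06  ]
 [0.4881 0.2277 0.06  ]
 [0.5029 0.3259 0.06  ]] [0.4751 0.2797 0.06  ]
[array([0.4735, 0.2587, 0.115 ]), array([0.4802, 0.3032, 0.115 ])] [0.4768 0.281  0.115 ]
t 20.8 pos [0.4794 0.282  0.203 ] q [ 0.4006  0.3593 -0.1309  1.0717 -0.0005  0.5468] w 0.04717522876186149 F [ 0.1735  0.1594 -0.3571]
R [[0.008, 0.146, 0.989], [0.003, 0.989, -0.146], [-1.0, 0.004, 0.008]]
world d [-0.0041 -0.0032 -0.106 ] travel [ 0.265  -0.0106 -0.0111] rot [-0.0036  0.0012 -0.0007]
```

Request:
servo_tool:
  steps:
    - {"gripper": 0.1, "travel": [0, -0.007, -0.009], "rot": [-0.0036, 0.0012, -0.0007]}
    - {"gripper": 0.1, "travel": [0.03, 0, 0], "rot": [0, 0, 0]}
    - {"gripper": 0.1, "travel": [0.03, 0, 0], "rot": [0, 0, 0]}
    - {"gripper": 0.1, "travel": [0, 0, 0], "rot": [0, 0, 0]}
    - {"gripper": 0.1, "travel": [0, 0, 0], "rot": [0, 0, 0]}

```text
t: 21.3
position: [0.478, 0.2807, 0.182]
eef_rot: [0.045, 0.703, -0.043, 0.708]
ft_force: [0.5, 0.3, -1.7]
width: 0.0469
```

```bash
python3 -c "
from h import *
go([.4755,.2798,.1157],-7.1)"
```

```text
t 21.3 pos [0.478  0.2807 0.182 ] q [ 0.3994  0.3719 -0.1698  1.0221 -0.0004  0.5233] w 0.046896503994524365 F [ 0.5463  0.3383 -1.6917]
R [[0.007, 0.124, 0.992], [0.002, 0.992, -0.124], [-1.0, 0.003, 0.006]]
world d [-0.0025 -0.0009 -0.085 ] travel [ 0.2123 -0.0037 -0.0072] rot [ 0.      0.001  -0.0005]
```

Request:
servo_tool:
  steps:
    - {"gripper": 0.1, "travel": [0, -0.003, -0.007], "rot": [0, 0.001, -0.0005]}
    - {"gripper": 0.1, "travel": [0.04, 0, 0], "rot": [0, 0, 0]}
    - {"gripper": 0.1, "travel": [0.04, 0, 0], "rot": [0, 0, 0]}
    - {"gripper": 0.1, "travel": [0.03, 0, 0], "rot": [0, 0, 0]}
    - {"gripper": 0.1, "travel": [0, 0, 0], "rot": [0, 0, 0]}

```text
t: 21.8
position: [0.4754, 0.2802, 0.138]
eef_rot: [0.044, 0.705, -0.044, 0.706]
ft_force: [-1.0, 0.0, -0.1]
width: 0.047
```

```bash
python3 -c "
from h import *
go([.4755,.2798,.1157],-7.1)"
```

```text
t 21.8 pos [0.4754 0.2802 0.138 ] q [ 0.4     0.4087 -0.2372  0.9238  0.0001  0.5242] w 0.04700114652071159 F [-0.9936  0.0436 -0.0732]
R [[0.001, 0.124, 0.992], [0.001, 0.992, -0.124], [-1.0, 0.001, 0.001]]
world d [ 0.0001 -0.0004 -0.041 ] travel [ 0.1026 -0.0009  0.0003] rot [-0.0001  0.0001 -0.0001]
```

Request:
servo_tool:
  steps:
    - {"gripper": 0.1, "travel": [0.03, 0, 0], "rot": [0, 0, 0]}
    - {"gripper": 0.1, "travel": [0.03, 0, 0], "rot": [0, 0, 0]}
    - {"gripper": 0.1, "travel": [0.025, 0, 0], "rot": [0, 0, 0]}
    - {"gripper": 0.1, "travel": [0, 0, 0], "rot": [0, 0, 0]}

```text
t: 22.2
position: [0.4759, 0.2805, 0.1022]
eef_rot: [0.044, 0.705, -0.044, 0.706]
ft_force: [-1.0, 0.6, -0.6]
width: 0.0472
```

Request:
servo_tool:
  steps:
    - {"gripper": 0.1, "travel": [0.01, 0, 0], "rot": [0, 0, 0]}
    - {"gripper": 0.1, "travel": [0, 0, 0], "rot": [0, 0, 0]}

```text
t: 22.4
position: [0.4759, 0.2804, 0.0978]
eef_rot: [0.044, 0.705, -0.044, 0.706]
ft_force: [-0.6, -0.4, -0.8]
width: 0.0472
```

```bash
python3 -c "
from h import *
go([.4755,.2798,.1157],-7.1)"
```

```text
t 22.4 pos [0.4759 0.2804 0.0978] q [ 0.4001  0.4499 -0.2902  0.8289  0.0002  0.5243] w 0.0471713570628257 F [-0.5552 -0.3709 -0.7919]
R [[0.002, 0.124, 0.992], [0.001, 0.992, -0.124], [-1.0, 0.001, 0.001]]
world d [-0.0004 -0.0006 -0.0008] travel [ 0.0019 -0.0017 -0.0008] rot [-0.      0.0002 -0.0002]
```

Request:
servo_tool:
  steps:
    - {"gripper": 0.1, "travel": [0.005, 0, 0], "rot": [0, 0, 0]}
    - {"gripper": 0.1, "travel": [0, 0, 0], "rot": [0, 0, 0]}

```text
t: 22.6
position: [0.4767, 0.2806, 0.0965]
eef_rot: [0.044, 0.705, -0.043, 0.707]
ft_force: [-0.2, -0.5, -0.0]
width: 0.0467
```

Request:
servo_tool:
  steps:
    - {"gripper": 0.1, "travel": [0.004, 0, 0], "rot": [0, 0, 0]}
    - {"gripper": 0.1, "travel": [0, 0, 0], "rot": [0, 0, 0]}

```text
t: 22.8
position: [0.4774, 0.2808, 0.0956]
eef_rot: [0.045, 0.704, -0.043, 0.707]
ft_force: [0.1, 0.4, -0.8]
width: 0.0469
```

Request:
servo_tool:
  steps:
    - {"gripper": 0.1, "travel": [0.005, -0.001, -0.004], "rot": [0, 0.0005, 0]}
    - {"gripper": 0.1, "travel": [0, 0, 0], "rot": [0, 0, 0]}
    - {"gripper": 0.1, "travel": [0, 0, 0], "rot": [0, 0, 0]}

```text
t: 23.1
position: [0.4765, 0.2809, 0.0944]
eef_rot: [0.045, 0.705, -0.043, 0.707]
ft_force: [0.9, 0.2, 0.1]
width: 0.0468
```

```bash
python3 -c "
from h import *
for i in range(4):
  s=snap('side','d14%d'%i); print(s['ft_force'],s['position'])
a=cv2.imread('pics/d0.png') if 0 else 0
m('d140',200,250,145,205); m('side0',200,250,145,205)"
```

```text
[0.8801 0.2342 0.0836] [0.4765 0.2809 0.0944]
[1.0565 0.5818 0.88  ] [0.4764 0.2809 0.0943]
[ 0.3532 -0.2196  0.1452] [0.4764 0.2809 0.0943]
[ 0.549  -0.4378  0.5643] [0.4765 0.281  0.0943]
d140
145 oooooooooooo#########ooooo####oooooooooo----------
146 oooooooooooo#########ooooo####ooooooooooo---------
147 oooooooooooo#########ooooo####oooooooooooo--------
148 oooooooooooo#########oooooo###oooooooooooo--------
149 oooooooooooo#########oooooo###ooooooooooooo-------
150 ooooooooooooo#########ooooo###oooooooooooooo------
151 ooooooooooooo#########oooooo#ooooooooooooooo------
152 ooooooooooooo#########ooooooo##oooooooooooooo-----
153 oooooooooooooo########ooooooo##ooooooooooooooo----
154 ooooooooooooooo########ooooo####ooooooooooooooo---
155 ooooooooooooooo#########oooo####oooooooooooooooo--
156 ooooooooooooooo###oo###########oooooooooooooooooo-
157 ooooooooooooooo##ooo############ooooooooooooooooo-
158 ooooooooooooooo###oo############oooooooooooooooooo
159 oooooooooooooooo################oooooooooooooooooo
160 oooooooooooooooo################oooooooooooooooooo
161 ooooooooooooooooo####
[... 5000 characters left out ...]
WWW-o#####ooooooooooo###o-WWW-----------
193 WWWWWWWWWWWWW-o######oooooooooo###oo-W------------
194 WWWWWWWWWWWWW-o######oooooooooo####o--------------
195 WWWWWWWWWW----o######oooooooooo####o-W------------
196 WWWWWW--WW-WW-o######oooooooooo#####o-------------
197 WWWWW--WWWW----######ooooooooooo####o----W--------
198 --WWWW-WWWWW---######ooooooooooo#####o-WW---------
199 WWWWWWWWWWW----o######oooooooooo#####o--WW--------
200 WWWWW---WWW----o######ooooooo-oo#####o-----WW-----
201 WWWW-W--WW--WW-o######oooooooooo######o-WWW-------
202 WWW----W-------o######oooooooooo######o-WWWWWWW---
203 --W------------o######oooo-ooooo#######o-W-WWWWW--
204 W--------------o######ooooooooooo######oo---------
```

Request:
servo_tool:
  steps:
    - {"gripper": 0.15, "travel": [0, 0, 0], "rot": [0, 0, 0]}
    - {"gripper": 0.2, "travel": [0, 0, 0], "rot": [0, 0, 0]}
    - {"gripper": 0.3, "travel": [0, 0, 0], "rot": [0, 0, 0]}
    - {"gripper": 0.6, "travel": [0, 0, 0], "rot": [0, 0, 0]}
    - {"gripper": 1, "travel": [0, 0, 0], "rot": [0, 0, 0]}

```text
t: 23.8
position: [0.476, 0.2808, 0.0939]
eef_rot: [0.045, 0.705, -0.043, 0.707]
ft_force: [-1.1, -0.4, -0.0]
width: 0.0803
```

Request:
servo_tool:
  steps:
    - {"gripper": 1, "travel": [0, 0, 0], "rot": [0, 0, 0]}
    - {"gripper": 1, "travel": [0, 0, 0], "rot": [0, 0, 0]}
    - {"gripper": 1, "travel": [0, 0, 0], "rot": [0, 0, 0]}
    - {"gripper": 1, "travel": [-0.01, 0, 0], "rot": [0, 0, 0]}
    - {"gripper": 1, "travel": [-0.03, 0, 0], "rot": [0, 0, 0]}

```text
t: 24.3
position: [0.475, 0.2804, 0.1095]
eef_rot: [0.045, 0.706, -0.043, 0.706]
ft_force: [-0.2, 0.1, 0.3]
width: 0.0856
```

Request:
servo_tool:
  steps:
    - {"gripper": 1, "travel": [-0.05, 0, 0], "rot": [0, 0, 0]}
    - {"gripper": 1, "travel": [-0.08, 0, 0], "rot": [0, 0, 0]}
    - {"gripper": 1, "travel": [-0.1, 0, 0], "rot": [0, 0, 0]}
    - {"gripper": 1, "travel": [-0.1, 0, 0], "rot": [0, 0, 0]}
    - {"gripper": 1, "travel": [-0.05, 0, 0], "rot": [0, 0, 0]}

```text
t: 24.8
position: [0.4735, 0.2795, 0.2701]
eef_rot: [0.044, 0.706, -0.044, 0.705]
ft_force: [0.8, 0.4, -0.6]
width: 0.0857
```

Request:
servo_tool:
  steps:
    - {"gripper": 1, "travel": [0, 0, 0], "rot": [0, 0, 0]}
    - {"gripper": 1, "travel": [0, 0, 0], "rot": [0, 0, 0]}
    - {"gripper": 1, "travel": [0, 0, 0], "rot": [0, 0, 0]}

```text
t: 25.1
position: [0.4747, 0.28, 0.2746]
eef_rot: [0.045, 0.704, -0.042, 0.707]
ft_force: [0.2, 0.3, 0.1]
width: 0.0855
```

```bash
python3 -c "
from h import *
s=snap('side','d15'); snap('scene','s15'); print(s['position'],s['width'])
m('d15',205,240,150,192); m('d15',312,350,298,328); m('s15',415,480,200,270)
for a,b,bx in (('d15','side0',(250,310,215,300)),('s15','scene0',(305,395,235,285)),('s15','scene0',(375,465,285,370))):
  d=cv2.absdiff(cv2.imread('pics/%s.png'%a),cv2.imread('pics/%s.png'%b))[bx[2]:bx[3],bx[0]:bx[1]].max(2); print(a,bx,(d>45).sum(),d.mean())"
```

```text
[0.4747 0.28   0.2746] 0.08549700188396445
d15
150 ooooooooooooooooooooooooooooooooooo
151 ooooooooooooooooooooooooooooooooooo
152 ooooooooooooooooooooooooooooooooooo
153 ooooooooooooooooo--oooooooooooooooo
154 oooooooooooo-----WW-ooooooooooooooo
155 oooooooooooo-WWWWWWW-oooooooooooooo
156 oooooooooooo-WWWWWWW-oooooooooooooo
157 oooooooooooooWWWWWWW-oooooooooooooo
158 ooooooooooooo-W------oooooooooooooo
159 oooooooooooooo-oooooooooooooooooooo
160 ooooooooooooooooooooooooooooooooooo
161 ooooooooooooooooooooooooooooooooooo
162 ooooooooooooooo------oooooooooooooo
163 oooooooooooo#oo------oooooooooooooo
164 oooooooooooo#oo------oooooooooooooo
165 ooooooooooooooo------oooooooooooooo
166 ooooooooooooooo-------ooooooooooooo
167 ooooooooooooo#oo-------ooooooooo---
168 ooooooooooooo#oo------ooooooo-o----
169 ooooooooooooo#ooo---ooooo----------
170 ooooooooooooo#ooooooo###o----------
171 ooooooooooooo#oo########o----------
172 oooooooooooooooo########o----------
173 oooooooo-----ooo########o----------
174 ooooo----------o########o----------
175 ooo------------oo########o---------
176 ---------
[... 6265 characters left out ...]
262 WWWWWWWW--o##########################################oWWWWWWWWWWW
263 WWWWWWWW--o#########################################o-WWWWWWWWWWW
264 WWWWWW--W-oooo######################################o-WWWWWWWWWWW
265 WWWWW---W---ooooooooooooooo#########################oWWWWWWWWWWWW
266 WWWWWW-------------------oooooooooooooooooooo######ooWWWWWWWWWWWW
267 WWWWW------------------------------------ooooooooooo-WWWWWWWWWWWW
268 WWWWWW--WWW-W---WWW---WW-------W-------------------WWWWWWWWWWWWWW
269 WWWW--W-WWWW---WWW---WWW---WWWWWWWWW-W-WWW-------WWWWWWWWWWWWWWWW
d15 (250, 310, 215, 300) 150 7.280196078431373
s15 (305, 395, 235, 285) 232 12.847555555555555
s15 (375, 465, 285, 370) 83 5.641045751633987
```

```bash
python3 -c "
from h import *
print(job.hand_in())"
```

```text
the job is handed in; nothing more can be done
None
```

I took the waisted stopper from the rack with the tongs, pressed it home in the open bottle, and stood the tongs back in their caddy. I handed the job in at about 25 s and no verdict was reported.

- **Press:** I pushed up to about 8 N net over the baseline, and the readings rose with depth roughly as the sprung well would. I then eased back to about 0 N before opening the jaws.
- **Stopper:** In the last side picture the top of the knob is at row 305.5. The calibration predicts 304.8 for a collar resting on the lip, a difference of about 2 mm. No gap shows between collar and lip.
- **Tongs:** They stand upright in the caddy. In the side view the bow and plates are within about 1 px of where they were at the start, and in the scene view they look open as before. The gripper is clear above them, fully open.
- **Other stoppers and tumbler:** I compared the rack and tumbler areas with the first pictures by pixel difference only. The changes were small; I put the rack's down to the removed stopper and shadows, and saw no sign of anything else having moved.
- **Weaker points:**
  - I had used all 12 picture views before the press, so the later checks were made by image code alone.
  - The mouth position differed by 2–4 mm between cameras, so I relied on the wrist camera's relative view.
  - The tongs had slipped about 2 mm in the grip by the time they were set down, so I lowered until the force showed they were resting on the floor.

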